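# Load the steriliser, open its steam valve and work the hood switch by hand

## Robot

A 7-joint arm with a two-finger parallel gripper is mounted at the origin on the work surface. World frame = base frame: x ahead of the robot, y to its left, z up, the work surface at z = 0. Lengths are in mm, angles in rad, forces in N, time in s.
With the tool pointing down it reaches from about 350 to 900 mm from the base axis. Payload 8.1 kg.
Tool frame: the origin (TCP) lies on the centre line of the jaws, within the pads' length; the fingertips stand 19 mm ahead of it and the grasp point (between the pads) is the TCP; y points along the fingers, x is the direction in which the jaws open and shut, and the axes are right-handed (so a half turn about y gives the same grasp; the last joint's range is limited). The gripper opens to 85 mm and grips with 20 to 120 N. Pads are 22 mm wide; open, the fingers measure 114 mm over their backs; the gripper's body (76 mm by 85 mm) begins 54 mm behind the grasp point. The pads swing forward as they close: fully open they stand 13 mm farther back than shut.
Start: joints at [-1.442, 0.434, 0.025, 1.573, -0.012, 1.134, -0.075], TCP at [143.608, 608.29, 250.323] pointing down, gripper open.
Joint ranges: [-2.62, 2.62], [-0.44, 2.09], [-1.27, 1.32], [0.08, 2.57], [-1.32, 4.46], [0.12, 2], [-2.74, 2.74]. Speed limits (rad/s): [2.22, 2.22, 3.01, 3.01, 3.14, 3.14, 3.14].

## Interface

Orientations are given as a rotation vector (axis times angle).
In Python, from workcell import * gives the robot as it stands.
- The arm moves only by the tool drive_tool, never from a script. Its argument "series" is a list of rows, each a list of 3 entries, a list of its own where there are three numbers: the shift along the tool's x, y, z in m, then the turn, a rotation vector about the tool's x, y, z in degrees, then the gripper command: -1 is fully open, 1 is shut, values between are in proportion. In form: [[[tx, ty, tz], [ax, ay, az], claw], ...]. A call has 1 to 20 rows; each row is the pose to reach, as a shift and turn from the pose measured when the call began, along the tool's axes at that moment; what a row does not reach only later rows make up. A row lasts 1/10 s, in which the tool goes at most 50 mm and 8.59 degrees, less where a joint would pass 70% of its speed; a pose out of reach is approached as far as the arm can. A call with a gripper value outside its range is refused whole. The fingers move at their own pace and stop on an object; "grip_force" is the grip in N (left out, the last holds). Time passes only in rows, so rows that repeat a pose let the fingers close. It gives the time, the measured TCP pose, the force and the opening at its end, in the units of the state.
- state(): the state, without advancing time (a new reading comes with each control period).
- snapshot(name): name is "scene" or "top"; returns (picture, depth): 420x560x3 uint8, red, green, blue; 420x560 float32, mm along the optical axis (not along the pixel's ray), 0 where there is no reading.
- get_calibration(name): a dict with "mtx" (3x3 intrinsics, pixels), "world_from_camera" (4x4, takes a point from camera to world coordinates). Camera axes: x right, y up, looking along -z (the intrinsics and any distortion apply to the point x, -y, -z); pixel columns grow to the right and rows downward; lengths in mm; the calibration is good to about 2 mm. A picture is of the moment at which its call begins. get_calibration takes no time and is no camera call.
- finish_job(): hands the job in, once; it reports no verdict.
The state is a dict: "t": time; "joint_positions": joint angles; "joint_vel": joint speeds; "joint_torque": joint torques, N m; "tool_pos": TCP position; "tool_rot": TCP orientation; "ft_force": force on the tool from outside, world axes, zero at the start; "moment": the same for the moment, N m; "width": finger opening in mm.
Only numpy, scipy, OpenCV 4.12 (cv2) and the standard library are available. Lean on these libraries where they do the work, as an engineer would, in place of code of your own. Each camera call takes 0.05 s, during which the arm holds its last target.

## Task

The hood of the countertop steriliser is off for service. Take both mesh filters out of the tray and stand them upright on the draining mat, and set every steel pot in the tray, mouth down as it stands now; then press the steam unit's valve lever down until its detent holds it. Last, press the roller of the hood switch down just until it clicks, keep it there for a second and let it go, never pushing it on into overtravel; leave the carafe, teacup, flip-top box and brush alone.

Things in the scene. Friction and masses are not known exactly. Their poses are not given: they have to be found in the camera images.
- tray: Steriliser tray, fixed: a low open steel tray on a grey plinth; inside 320 mm along its y, 140 mm along its x; plinth 355 x 165 mm. Origin: centre of the plinth's underside, on the worktop. Inner floor 25 mm above the origin, top of the 6 mm walls 41 mm above it. Four pots fit in one row along y (78 mm apart leaves 14 mm between them).
- mat: The draining mat, fixed: a flat ribbed dark mat, 220 mm along its x, 160 mm along its y, 6 mm thick. Origin: centre of its underside, on the worktop. It lies to the robot's left or right, on the other side from the steam unit. Both filters fit on it, 110 mm apart along its x.
- pod: The steam unit, fixed: a white box 180 mm (its x) x 160 mm (its y) x 50 mm high. Origin: centre of its underside. On top, at its y = -40 mm, the valve lever; at its y = +40 mm, the black roller-lever switch (body 62 x 26 mm, its top 86 mm above the worktop). Both levers reach towards the unit's -x (towards the robot).
- lever_pad (a point): Point on top of the black finger pad (34 x 32 mm) at the free end of the sprung valve lever. The lever turns about a level axis along the steam unit's y, at its x = +55 mm, 78 mm above the worktop; the pad is 135 mm from that axis. Standing up, the pad's top is about 160 mm above the worktop; held down, about 85 mm.
- valve_lever (a joint): Valve lever angle (rad): 0 = standing up at 34 degrees, as at the start; 0.60 = fully down, level, against its stop. It springs back up if let go before about 0.45; beyond that a detent pulls it to 0.60 and holds it. Pressing at the pad takes up to about 8 N, on a downward arc.
- roller (a point): Centre of the white roller (20 mm diameter, 16 mm wide, axis along the steam unit's y) at the end of the switch's lever; its top is 10 mm higher. The lever turns about a level axis along the unit's y, at its x = +34 mm, 88 mm above the worktop; the roller centre is 67 mm from it. At rest the roller centre is about 113 mm above the worktop.
- switch_lever (a joint): Switch lever angle (rad): 0 = up, at rest; grows as the roller is pushed down, springs back. It clicks at 0.17 (roller 11 mm down), is overtravelled at 0.29 (19 mm down), hard stop 0.42 (27 mm). Force on the roller: 1.5 N at first, 4 N at 0.13, easing to 3 N at 0.22 (the click between), 4 N at 0.29, 5 N at 0.35: a force limit of 4 N or more overtravels it, so go by depth or angle.
- pot0_center (a point): Centre of a small stainless-steel pot standing mouth down on the worktop at the start: a plain cylinder, closed on top, 64 mm diameter (66 mm at the rim bead at its foot), 48 mm tall, about 0.15 kg, all alike. This point is half-way up, its z along the cylinder (up at the start). Two to four pots are there; an absent one is given as None.
- pot1_center (a point): Centre of a small stainless-steel pot standing mouth down on the worktop at the start: a plain cylinder, closed on top, 64 mm diameter (66 mm at the rim bead at its foot), 48 mm tall, about 0.15 kg, all alike. This point is half-way up, its z along the cylinder (up at the start). Two to four pots are there; an absent one is given as None.
- pot2_center (a point): Centre of a small stainless-steel pot standing mouth down on the worktop at the start: a plain cylinder, closed on top, 64 mm diameter (66 mm at the rim bead at its foot), 48 mm tall, about 0.15 kg, all alike. This point is half-way up, its z along the cylinder (up at the start). Two to four pots are there; an absent one is given as None.
- pot3_center (a point): Centre of a small stainless-steel pot standing mouth down on the worktop at the start: a plain cylinder, closed on top, 64 mm diameter (66 mm at the rim bead at its foot), 48 mm tall, about 0.15 kg, all alike. This point is half-way up, its z along the cylinder (up at the start). Two to four pots are there; an absent one is given as None.
- filter0_center (a point): Centre of a grey mesh filter, one of two alike, both standing in the tray at the start: an upright closed cylinder with mesh sides and a solid foot, 64 mm diameter (66 mm at the top band), 75 mm tall, about 0.15 kg. This point is half-way up, its z along the cylinder (up at the start).
- filter1_center (a point): Centre of a grey mesh filter, one of two alike, both standing in the tray at the start: an upright closed cylinder with mesh sides and a solid foot, 64 mm diameter (66 mm at the top band), 75 mm tall, about 0.15 kg. This point is half-way up, its z along the cylinder (up at the start).
- carafe: Small glass carafe, 92 mm diameter, 150 mm tall, upright; leave it alone. Origin: centre of its underside.
- teacup: White teacup on its saucer (144 mm diameter, 68 mm high together); leave it alone. Origin: centre of its underside.
- flipbox: Closed flip-top plastic box, 94 x 144 x 63 mm; leave it alone. Origin: centre of its underside.
- brush: Red bottle brush lying flat, 230 mm long along its x, 36 mm across; leave it alone. Origin at the joint of handle and bristles.
Not all that is in view belongs to the job. What is shaped like the part that bears filter1_center but orange, red or yellow is not meant.

How it is judged:
By the outcome, as a careful person would: the job done as asked, in the order asked, and still so for the second after the job is handed in, with the robot touching nothing.
Of pot0, pot1, pot2, pot3 only 2 to 4 are there at a start; the rules pass over those that are not, and their reading is None.
At some moment in a run one of pot0, pot1, pot2, pot3, filter0, filter1 may be knocked a few centimetres aside while the robot is not near it.
It also fails if it takes over 208 s, if anything falls off the work surface, if the arm or the gripper's body presses on something with over 40 N, if the wrist force passes 120 N, or if a joint passes its speed limit or range.

## Working session

There is one attempt and no reset: what is moved stays moved. The work goes in short steps, Python scripts to look and compute and a tool call to move; the robot and the scene stay as the last step left them, time stands still between calls to the robot, and variables do not carry over. Pictures are saved under pics/ and viewed, and the job is handed in when it is done.

Besides the shell and the picture viewer there is one more tool, called after "Call:" as name([rows], argument=value, ...), one row to a line, values as JSON. drive_tool: Moves the arm, as the interface text tells. Its arguments: {"type":"object","properties":{"series":{"type":"array"},"grip_force":{"type":"number"}},"required":["series"]}

```bash
mkdir -p pics; ls; python3 - <<'E'
from workcell import *
import cv2
s=state();print({k:(v if not hasattr(v,'__len__') else [round(float(x),3) for x in v]) for k,v in s.items()})
import numpy as np
for n in("scene","top"):
    p,d=snapshot(n);cv2.imwrite(f"pics/{n}0.png",p[:,:,::-1]);np.save(f"{n}0_d.npy",d)
    c=get_calibration(n);print(n,{k:np.round(v,3).tolist() if not isinstance(v,str) else v for k,v in c.items()})
E
```

```text
pics
{'t': 0.0, 'joint_positions': [-1.442, 0.435, 0.025, 1.574, -0.012, 1.134, -0.075], 'joint_vel': [0.002, -0.0, 0.002, 0.0, 0.0, -0.001, -0.001], 'joint_torque': [0.001, -67.048, 1.025, -31.62, 0.016, 0.013, -0.0], 'tool_pos': [143.503, 607.82, 249.55], 'tool_rot': [-1.311, -1.036, 1.038], 'ft_force': [0.415, 0.513, 0.033], 'moment': [-0.042, -0.048, 0.002], 'width': 85.72992859967847}
scene {'mtx': [[418.385, 0.0, 282.912], [0.0, 418.385, 213.654], [0.0, 0.0, 1.0]], 'world_from_camera': [[0.543, -0.699, 0.465, 1201.264], [0.84, 0.444, -0.312, -435.687], [0.011, 0.56, 0.828, 1275.392], [0.0, 0.0, 0.0, 1.0]]}
top {'mtx': [[406.362, 0.0, 276.653], [0.0, 406.362, 210.723], [0.0, 0.0, 1.0]], 'world_from_camera': [[-0.016, 0.987, -0.157, 362.39], [-1.0, -0.017, -0.003, 11.374], [-0.005, 0.157, 0.988, 1572.483], [0.0, 0.0, 0.0, 1.0]]}
```

View pics/scene0.png

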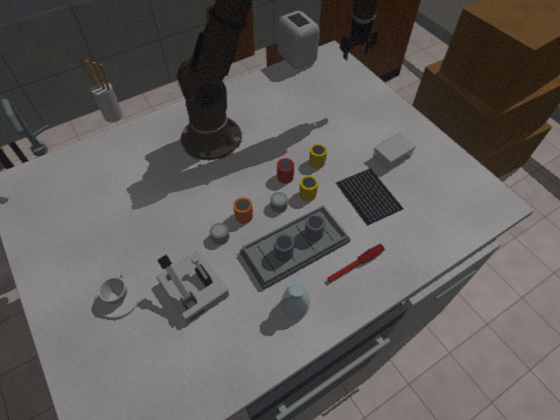

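View pics/top0.png

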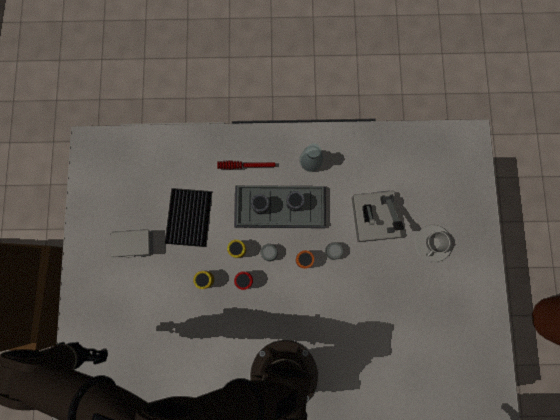

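The scene view shows:
- **Filters:** two grey ones in the tray at (284,246) and (315,226), which are (260,204) and (296,200) in the top view.
- **Pots:** two at (220,233) and (279,202), which are (335,251) and (269,252) in the top view.
- **Decoys, filter-shaped:** orange (243,210), red (285,170), yellow (308,187) and (318,155).
- **Mat:** (369,195).
- **Pod:** (190,285).

I'll take close crops before measuring.

```bash
python3 - <<'E'
import cv2,numpy as np
a=cv2.imread("pics/scene0.png");b=cv2.imread("pics/top0.png")
f=lambda i,g:np.clip(((i/255.)**g)*255,0,255).astype('uint8')
A=cv2.resize(f(a[130:330,150:410],.7),None,fx=3,fy=3,interpolation=cv2.INTER_CUBIC)
B=cv2.resize(f(b[140:300,150:420],.7),None,fx=2.9,fy=2.9,interpolation=cv2.INTER_CUBIC)
cv2.imwrite("pics/c1.png",A);cv2.imwrite("pics/c2.png",B)
E
```

```text
(no output)
```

View pics/c1.png

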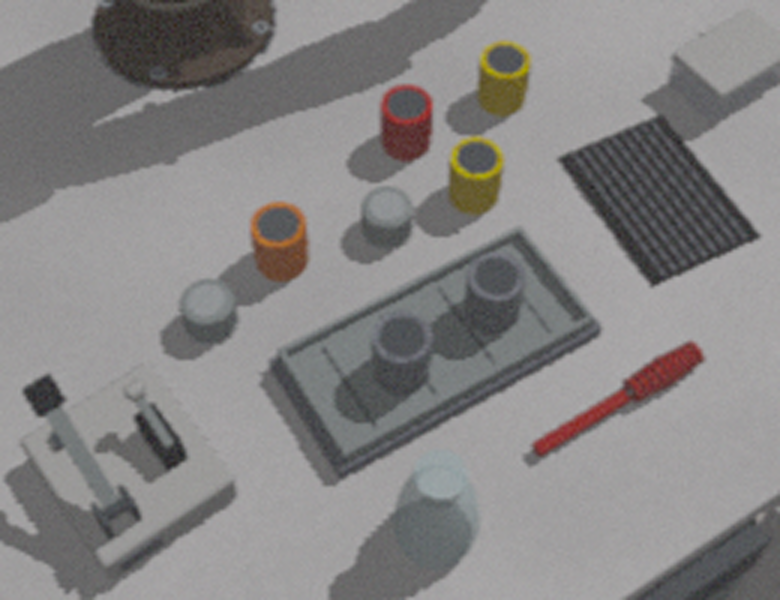

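View pics/c2.png

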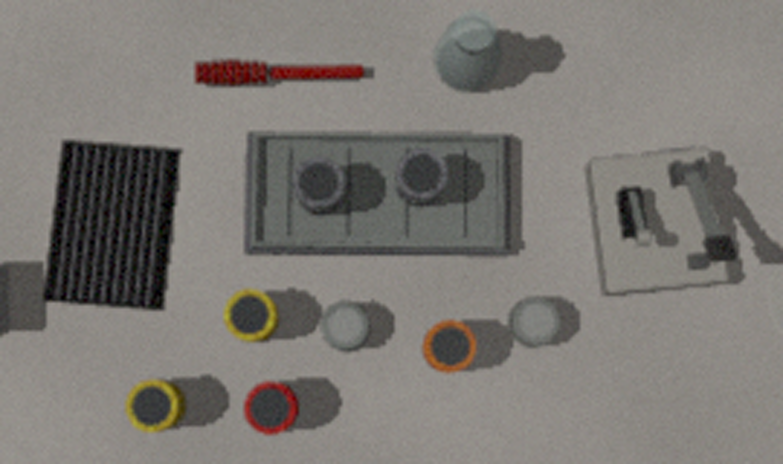

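The crop confirms the choice: two grey filters in the tray and two steel pots. The coloured ones stay where they are. Next I measure.

```bash
cat > h.py <<'E'
from workcell import *
import cv2,numpy as np
from scipy.spatial.transform import Rotation as R
def cloud(n,d):
    c=get_calibration(n);K=np.array(c["mtx"]);T=np.array(c["world_from_camera"])
    v,u=np.mgrid[:d.shape[0],:d.shape[1]]
    X=(u-K[0,2])/K[0,0]*d;Y=(v-K[1,2])/K[1,1]*d
    P=np.stack([X,-Y,-d],-1)@T[:3,:3].T+T[:3,3]
    P[d<=0]=np.nan
    return P
def proj(n,p):
    c=get_calibration(n);K=np.array(c["mtx"]);T=np.array(c["world_from_camera"])
    q=(np.asarray(p)-T[:3,3])@T[:3,:3]
    return K[0,0]*q[0]/-q[2]+K[0,2],K[1,1]*-q[1]/-q[2]+K[1,2]
def ray(n,uv,z):
    c=get_calibration(n);K=np.array(c["mtx"]);T=np.array(c["world_from_camera"])
    dd=T[:3,:3]@np.array([(uv[0]-K[0,2])/K[0,0],-(uv[1]-K[1,2])/K[1,1],-1.])
    return T[:3,3]+dd*(z-T[2,3])/dd[2]
def shot(tag):
    out={}
    for n in("scene","top"):
        p,d=snapshot(n);cv2.imwrite(f"pics/{n}_{tag}.png",p[:,:,::-1]);out[n]=(p,d,cloud(n,d))
    return out
def blobs(P,zlo,zhi,box,minpx=20):
    # connected parts with height zlo..zhi within box; min-circle centre of the xy
    m=(P[...,2]>zlo)&(P[...,2]<zhi)&(P[...,0]>box[0])&(P[...,0]<box[1])&(P[...,1]>box[2])&(P[...,1]<box[3])
    n,l,st,c=cv2.connectedComponentsWithStats(m.astype('uint8'))
    r=[]
    for i in range(1,n):
        if st[i,4]>=minpx:
            q=P[l==i]; (cx,cy),rad=cv2.minEnclosingCircle(q[:,:2].astype('float32'))
            r.append((np.round(c[i],1).tolist(),int(st[i,4]),np.round(np.median(q,0),1).tolist(),[round(cx,1),round(cy,1),round(rad,1)]))
    return r
def stt():
    s=state();p=np.array(s["tool_pos"]);r=R.from_rotvec(s["tool_rot"]).as_matrix()
    print("t",round(s["t"],2),"p",np.round(p,1),"x",np.round(r[:,0],3),"y",np.round(r[:,1],3),"z",np.round(r[:,2],3),"F",np.round(s["ft_force"],1),"w",round(s["width"],1),"q",np.round(s["joint_positions"],2))
    return p,r,s
E
python3 - <<'E'
from h import *
stt()
for n in("scene","top"):
    im=cv2.imread(f"pics/{n}0.png");d=np.load(f"{n}0_d.npy");P=cloud(n,d)
    print(n)
    m=(P[...,0]>300)&(P[...,0]<900)&(np.abs(P[...,1])<500)&(np.abs(P[...,2])<15)
    print("table z",np.nanmedian(P[...,2][m]),np.nanstd(P[...,2][m]))
    for lab,zl,zh,box in(("pots",40,55,(300,900,-260,260)),("coloured/filters",65,85,(300,620,-260,260)),("filters",92,110,(550,900,-260,260)),("pod",44,56,(500,900,-600,-100)),("tray rim",36,46,(550,900,-260,260))):
        print(lab);[print("  ",b) for b in blobs(P,zl,zh,box)]
    hsv=cv2.cvtColor(im,cv2.COLOR_BGR2HSV)
    mm=((hsv[...,2]<60)&(P[...,2]>-8)&(P[...,2]<15)&(P[...,1]>150)&(P[...,1]<500)&(P[...,0]>450)&(P[...,0]<900)).astype('uint8')
    mm=cv2.morphologyEx(mm,cv2.MORPH_CLOSE,np.ones((5,5)))
    cs,_=cv2.findContours(mm,cv2.RETR_EXTERNAL,cv2.CHAIN_APPROX_NONE);c=max(cs,key=cv2.contourArea)
    pts=np.array([ray(n,q[0],6.) [:2] for q in c],'float32');print("mat",cv2.minAreaRect(pts))
    mm=((P[...,2]>36)&(P[...,2]<46)&(P[...,0]>550)&(P[...,0]<900)&(abs(P[...,1])<230)).astype('uint8')
    q=P[mm>0][:,:2].astype('float32');print("tray",cv2.minAreaRect(q))
    mm=((P[...,2]>44)&(P[...,2]<56)&(P[...,0]>500)&(P[...,0]<900)&(P[...,1]<-180)&(P[...,1]>-600))
    q=P[mm][:,:2].astype('float32');print("pod",cv2.minAreaRect(q))
E
```

```text
t 0.1 p [143.6 607.9 249.6] x [ 0.23   0.973 -0.001] y [-0.    -0.001 -1.   ] z [-0.973  0.23  -0.   ] F [-0.2 -0.6  0.6] w 85.4 q [-1.44  0.44  0.02  1.57 -0.01  1.13 -0.08]
scene
table z 1.0656365970277193 3.3460269741898117
pots
   ([283.6, 174.5], 45, [367.4, 121.8, 47.0], [348.4, 137.0, 30.8])
   ([307.4, 191.9], 39, [483.8, 151.7, 47.5], [466.2, 164.2, 31.8])
   ([278.2, 199.1], 204, [450.3, 46.3, 49.3], [447.0, 47.3, 33.5])
   ([323.5, 213.9], 73, [575.4, 162.8, 43.5], [604.1, 130.5, 67.1])
   ([243.0, 214.7], 41, [443.4, -97.0, 46.2], [429.1, -90.4, 30.4])
   ([218.1, 230.6], 242, [451.0, -199.9, 48.4], [449.2, -200.4, 33.1])
   ([266.4, 234.4], 61, [550.9, -63.8, 42.5], [553.0, -68.4, 64.2])
   ([322.3, 248.2], 113, [698.5, 64.7, 42.3], [690.3, 58.8, 108.9])
   ([313.2, 236.3], 38, [649.0, 60.2, 48.4], [638.2, 69.6, 29.1])
   ([248.9, 255.1], 44, [588.1, -158.4, 42.5], [590.4, -153.2, 46.2])
   ([283.7, 256.6], 34, [660.5, -66.1, 48.9], [646.0, -57.9, 28.4])
   ([286.2, 268.2], 26, [695.0, -79.5, 42.1], [693.9, -79.0, 24.9])
   ([262.8, 275.6], 36, [680.0, -159.2, 42.8], [67
[... 2370 characters left out ...]
698.8, 163.0, 40.8], [659.9, 119.4, 65.3])
   ([271.0, 186.5], 25, [701.3, 35.8, 39.2], [701.0, 35.8, 27.0])
   ([290.0, 186.5], 39, [700.8, -37.4, 40.5], [700.1, -37.5, 38.7])
   ([317.6, 193.8], 80, [687.3, -157.3, 41.8], [645.3, -122.0, 67.4])
   ([257.2, 223.1], 89, [558.8, 94.7, 41.1], [567.6, 75.9, 95.9])
   ([309.6, 224.0], 20, [552.9, -108.3, 40.8], [552.3, -109.8, 34.0])
mat ((573.3047485351562, 387.70550537109375), (216.3677520751953, 265.23162841796875), 84.17723083496094)
tray ((678.5963745117188, 32.694183349609375), (257.0079040527344, 394.08447265625), 0.009620439261198044)
pod ((588.3412475585938, -436.334716796875), (175.64328002929688, 317.9958801269531), 1.037291169166565)
```

```bash
python3 - <<'E'
from h import *
for n in("scene","top"):
    im=cv2.imread(f"pics/{n}0.png");d=np.load(f"{n}0_d.npy");P=cloud(n,d);Z=P[...,2]
    def box(x0,x1,y0,y1): return (P[...,0]>x0)&(P[...,0]<x1)&(P[...,1]>y0)&(P[...,1]<y1)
    m=(Z>37)&(Z<45)&box(530,725,-190,200)
    print(n,"tray rim",cv2.minAreaRect(P[m][:,:2].astype('float32')))
    m=(Z>18)&(Z<32)&box(540,715,-170,190); print("floor z",np.median(Z[m]),m.sum())
    m=(Z>44)&(Z<56)&box(480,710,-470,-240)
    m=cv2.morphologyEx(m.astype('uint8'),cv2.MORPH_OPEN,np.ones((3,3)))>0
    print("pod",cv2.minAreaRect(P[m][:,:2].astype('float32')))
    for zl in(60,76,92,100,106,112,118,124,130,140,150,156):
        mm=(Z>zl)&(Z<zl+(6 if zl>90 else 16))&box(480,710,-470,-240)
        print(zl,[(b[0],b[1],b[2]) for b in blobs(P,zl,zl+(6 if zl>90 else 16),(480,710,-470,-240),4)])
    g=cv2.cvtColor(im,cv2.COLOR_BGR2GRAY)
    mm=((g<55)&box(450,720,260,470)&(np.abs(Z)<14)).astype('uint8')
    mm=cv2.morphologyEx(mm,cv2.MORPH_CLOSE,np.ones((5,5)));mm=cv2.morphologyEx(mm,cv2.MORPH_OPEN,np.ones((9,9)))
    cs,_=cv2.findContours(mm,cv2.RETR_EXTERNAL,cv2.CHAIN_APPROX_NONE);c=max(cs,key=cv2.contourArea)
    pts=np.array([ray(n,q[0],6.) [:2] for q in c],'float32');print("mat",cv2.minAreaRect(pts))
E
```

```text
scene tray rim ((623.579345703125, 4.110504150390625), (334.7762145996094, 156.2736358642578), 88.70614624023438)
floor z 25.68476173475301 2631
pod ((578.6994018554688, -362.9805908203125), (181.75820922851562, 159.7297821044922), 5.412353515625)
60 [([196.0, 273.2], 4, [566.4, -337.2, 66.3]), ([206.3, 282.1], 23, [613.7, -324.4, 67.9]), ([193.9, 300.4], 8, [647.7, -383.1, 71.1]), ([186.0, 307.0], 5, [652.4, -412.6, 71.3])]
76 [([202.5, 274.5], 119, [593.2, -326.6, 85.9]), ([186.8, 298.2], 116, [635.9, -399.1, 86.1])]
92 [([203.0, 274.3], 21, [595.2, -323.1, 95.3]), ([183.3, 292.5], 19, [617.7, -400.1, 95.4])]
100 [([199.1, 267.1], 19, [570.8, -322.8, 103.5]), ([181.3, 288.5], 19, [606.7, -399.8, 103.3])]
106 [([196.5, 264.1], 10, [559.4, -325.9, 108.1]), ([178.8, 285.5], 24, [598.1, -403.0, 109.4])]
112 [([195.1, 261.7], 7, [553.8, -326.4, 115.7]), ([177.1, 282.5], 17, [588.8, -403.2, 115.2])]
118 [([193.7, 259.2], 21, [547.4, -325.7, 120.7]), ([175.3, 279.5], 24, [580.0, -402.9, 120.7])]
124 [([173.9, 276.9], 19, [572.6, -401.5, 126.1])]
130 [([171.5, 273.8], 25, [563.0, -405.1, 1
[... 1012 characters left out ...]
, -402.3, 108.8]), ([370.4, 216.4], 5, [570.1, -326.5, 108.6])]
112 [([390.9, 208.8], 8, [595.7, -399.5, 114.2]), ([369.2, 219.5], 4, [556.4, -317.9, 114.6])]
118 [([392.3, 211.0], 15, [585.3, -400.8, 121.0]), ([372.4, 220.8], 13, [550.1, -328.0, 120.5])]
124 [([392.5, 213.5], 8, [577.0, -399.7, 125.9]), ([371.6, 221.1], 7, [549.3, -322.2, 127.4])]
130 [([393.5, 215.0], 6, [568.9, -402.1, 132.2])]
140 [([395.8, 218.6], 10, [554.9, -406.2, 142.1])]
150 [([399.0, 222.0], 5, [541.0, -414.6, 152.8]), ([393.8, 222.4], 5, [541.1, -396.0, 152.7])]
156 [([396.7, 223.1], 17, [536.5, -401.8, 158.7])]
mat ((593.8038940429688, 368.34521484375), (181.4913330078125, 220.90277099609375), 83.90669250488281)
```

```bash
python3 - <<'E'
import cv2,numpy as np
a=cv2.imread("pics/scene0.png");b=cv2.imread("pics/top0.png")
f=lambda i,g:np.clip(((i/255.)**g)*255,0,255).astype('uint8')
A=cv2.resize(f(a[240:330,145:235],.7),None,fx=6,fy=6,interpolation=cv2.INTER_CUBIC)
B=cv2.resize(f(b[185:250,345:412],.7),(540*67//67//2,540*65//67//2),interpolation=cv2.INTER_CUBIC)
B=cv2.copyMakeBorder(B,0,540-B.shape[0],0,0,cv2.BORDER_CONSTANT)
cv2.imwrite("pics/c3.png",np.hstack([A,B])[:, :800])
E
```

```text
(no output)
```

View pics/c3.png

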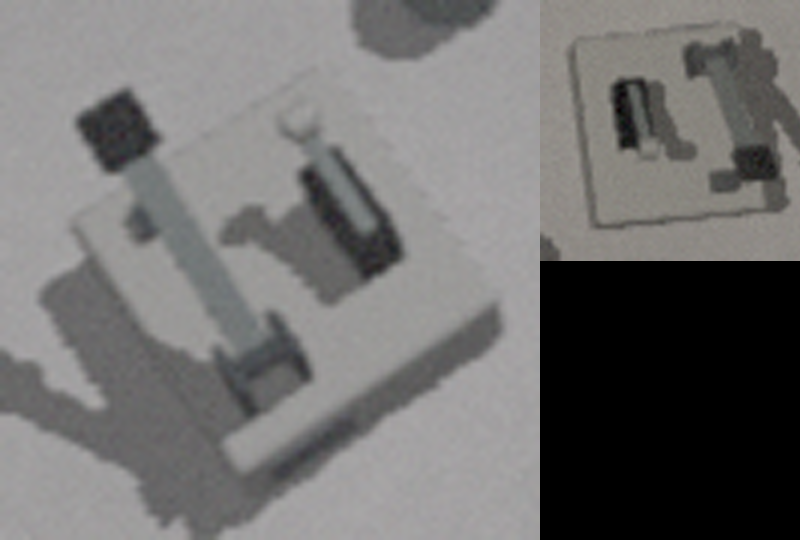

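The poses agree between the two views and with the given sizes:

| Thing | Position (mm) | Yaw |
|---|---|---|
| Filter 0 | (637, -53) | – |
| Filter 1 | (627.5, 78.6) | – |
| Pot A | (451, -199) | – |
| Pot B | (449, 48) | – |
| Tray centre | (626, 4) | -1.4° |
| Mat centre | (591, 363) | -6° |
| Pod centre | (580.5, -362.4) | 5.6° |

I move above filter 1 first.

Call:
drive_tool([
  [[-0.02,0,-0.03],[0,-2,0],-1],
  [[-0.047,0,-0.069],[0,-5,0],-1],
  [[-0.074,0,-0.109],[0,-8,0],-1],
  [[-0.101,0,-0.148],[0,-11,0],-1],
  [[-0.128,0,-0.188],[0,-13.3,0],-1],
  [[-0.155,0,-0.228],[0,-13.3,0],-1],
  [[-0.182,0,-0.267],[0,-13.3,0],-1],
  [[-0.209,0,-0.307],[0,-13.3,0],-1],
  [[-0.236,0,-0.346],[0,-13.3,0],-1],
  [[-0.263,0,-0.386],[0,-13.3,0],-1],
  [[-0.29,0,-0.425],[0,-13.3,0],-1],
  [[-0.317,0,-0.465],[0,-13.3,0],-1],
  [[-0.344,0,-0.505],[0,-13.3,0],-1],
  [[-0.37,0,-0.543],[0,-13.3,0],-1],
  [[-0.39,0,-0.573],[0,-13.3,0],-1],
  [[-0.404,0,-0.593],[0,-13.3,0],-1],
  [[-0.404,0,-0.593],[0,-13.3,0],-1],
  [[-0.404,0,-0.593],[0,-13.3,0],-1],
])

```text
t: 1.9
tool_pos: [627.6, 78.1, 249.6]
tool_rot: [-1.21, -1.207, 1.21]
ft_force: [0.6, 0.4, 0.9]
width: 85.7
```

```bash
python3 -c "
from h import *
stt()"
```

```text
t 1.9 p [627.6  78.1 249.6] x [ 0.001  1.    -0.001] y [-0.001 -0.001 -1.   ] z [-1.     0.001  0.001] F [0.6 0.4 0.9] w 85.7 q [-0.37  0.45  0.24  1.57 -0.11  1.14  1.46]
```

Call:
drive_tool([
  [[0,0.03,0],[0,0,0],-1],
  [[0,0.07,0],[0,0,0],-1],
  [[0,0.11,0],[0,0,0],-1],
  [[0,0.14,0],[0,0,0],-1],
  [[0,0.16,0],[0,0,0],-1],
  [[0,0.175,0],[0,0,0],-1],
  [[0,0.18,0],[0,0,0],-1],
  [[0,0.18,0],[0,0,0],-1],
  [[0,0.18,0],[0,0,0],1],
  [[0,0.18,0],[0,0,0],1],
  [[0,0.18,0],[0,0,0],1],
  [[0,0.18,0],[0,0,0],1],
  [[0,0.18,0],[0,0,0],1],
  [[0,0.18,0],[0,0,0],1],
  [[0,0.18,0],[0,0,0],1],
  [[0,0.18,0],[0,0,0],1],
], grip_force=40)

```text
t: 3.5
tool_pos: [628.3, 78.1, 71.1]
tool_rot: [-1.211, -1.209, 1.209]
ft_force: [-1.2, 0.8, 7.1]
width: 63.3
```

Call:
drive_tool([
  [[0,-0.01,0],[0,0,0],1],
  [[0,-0.03,0],[0,0,0],1],
  [[0,-0.06,0],[0,0,0],1],
  [[0,-0.095,0],[0,0,0],1],
  [[0.01,-0.12,0],[0,0,0],1],
  [[0.035,-0.135,0],[0,0,0],1],
  [[0.07,-0.14,0],[0,0,0],1],
  [[0.11,-0.14,-0.008],[0,0,0],1],
  [[0.15,-0.14,-0.0175],[0,0,0],1],
  [[0.19,-0.14,-0.0175],[0,0,0],1],
  [[0.225,-0.14,-0.0175],[0,0,0],1],
  [[0.255,-0.13,-0.0175],[0,0,0],1],
  [[0.273,-0.1,-0.0175],[0,0,0],1],
  [[0.279,-0.065,-0.0175],[0,0,0],1],
  [[0.279,-0.035,-0.0175],[0,0,0],1],
  [[0.279,-0.015,-0.0175],[0,0,0],1],
  [[0.279,0,-0.0175],[0,0,0],1],
  [[0.279,0.005,-0.0175],[0,0,0],1],
  [[0.279,0.005,-0.0175],[0,0,0],1],
])

```text
t: 5.4
tool_pos: [646.0, 357.0, 66.1]
tool_rot: [-1.211, -1.209, 1.209]
ft_force: [0.1, 0.1, -0.8]
width: 63.4
```

```bash
python3 - <<'E'
from h import *
stt()
o=shot("p1")
n="scene"
im=cv2.imread("pics/scene_p1.png")
cv2.imwrite("pics/c4.png",cv2.resize(im[120:300,200:440],None,fx=3,fy=3,interpolation=cv2.INTER_CUBIC))
E
```

```text
t 5.4 p [646.  357.   66.1] x [ 0.001  1.    -0.001] y [ 0.001 -0.001 -1.   ] z [-1.     0.001 -0.001] F [ 0.1  0.1 -0.8] w 63.4 q [-0.68  0.79  0.19  1.44 -0.16  0.93  1.11]
```

View pics/c4.png

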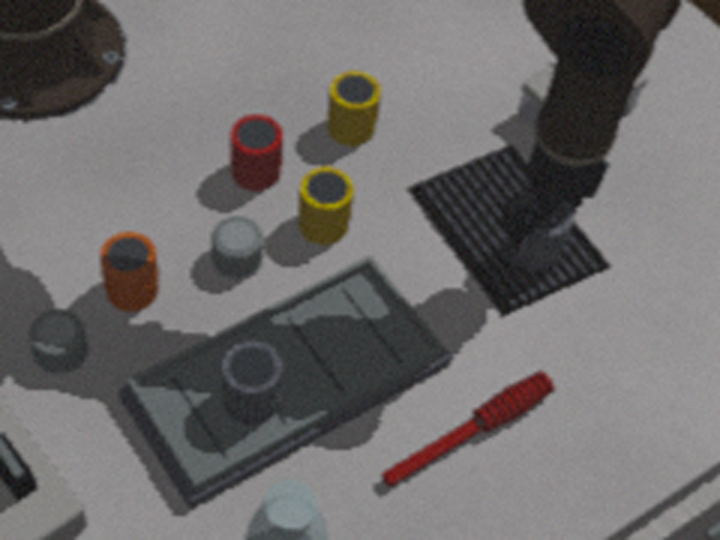

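The gripper holds the filter over the far half of the mat, at crop (540,240). I lower it gently and release.

Call:
drive_tool([
  [[0,0.005,0],[0,0,0],1],
  [[0,0.009,0],[0,0,0],1],
  [[0,0.012,0],[0,0,0],1],
  [[0,0.013,0],[0,0,0],1],
  [[0,0.013,0],[0,0,0],1],
])

```text
t: 6.0
tool_pos: [646.7, 357.3, 54.1]
tool_rot: [-1.211, -1.21, 1.207]
ft_force: [0.7, 0.7, -2.1]
width: 62.9
```

Call:
drive_tool([
  [[0,0.001,0],[0,0,0],1],
  [[0,0.002,0],[0,0,0],1],
  [[0,0.002,0],[0,0,0],1],
])

```text
t: 6.3
tool_pos: [646.8, 357.3, 52.2]
tool_rot: [-1.211, -1.21, 1.207]
ft_force: [-0.9, -0.0, -0.3]
width: 63.3
```

Now open slowly, then rise and look.

Call:
drive_tool([
  [[0,0.0005,0],[0,0,0],0],
  [[0,0,0],[0,0,0],-0.5],
  [[0,0,0],[0,0,0],-1],
  [[0,0,0],[0,0,0],-1],
  [[0,0,0],[0,0,0],-1],
  [[0,0,0],[0,0,0],-1],
  [[0,-0.01,0],[0,0,0],-1],
  [[0,-0.03,0],[0,0,0],-1],
  [[0,-0.06,0],[0,0,0],-1],
  [[0,-0.1,0],[0,0,0],-1],
  [[0,-0.14,0],[0,0,0],-1],
  [[-0.03,-0.17,0],[0,0,0],-1],
  [[-0.07,-0.18,0],[0,0,0],-1],
  [[-0.115,-0.18,0],[0,0,0],-1],
  [[-0.16,-0.18,0],[0,0,0],-1],
  [[-0.2,-0.18,0],[0,0,0],-1],
  [[-0.22,-0.18,0],[0,0,0],-1],
  [[-0.22,-0.18,0],[0,0,0],-1],
])

```text
t: 8.1
tool_pos: [646.7, 132.8, 233.4]
tool_rot: [-1.216, -1.206, 1.203]
ft_force: [-0.1, 1.1, 0.8]
width: 85.2
```

```bash
cat >> h.py <<'E'
def objs(o):
    for n in o:
        P=o[n][2]
        print(n)
        for lab,zl,zh,box in(("pots 48",40,55,(300,545,-260,260)),("h75 ",68,90,(300,760,-260,470)),("h100",92,110,(540,720,-260,260))):
            for b in blobs(P,zl,zh,box,60): print("  ",lab,b[0],b[1],b[2],b[3])
E
python3 - <<'E'
from h import *
stt()
o=shot("p2");objs(o)
E
```

```text
t 8.1 p [646.7 132.8 233.4] x [ 0.007  1.    -0.001] y [ 0.004 -0.001 -1.   ] z [-1.     0.007 -0.004] F [-0.1  1.1  0.8] w 85.2 q [-0.44  0.51  0.24  1.52 -0.12  1.13  1.39]
scene
   pots 48 [278.2, 199.1] 208 [449.8, 46.5, 48.7] [447.9, 48.6, 33.1]
   pots 48 [218.3, 230.5] 239 [451.5, -199.2, 48.8] [448.2, -199.9, 33.2]
   h75  [317.6, 150.1] 187 [352.9, 289.6, 76.7] [348.1, 290.6, 35.3]
   h75  [284.7, 164.9] 207 [345.5, 141.8, 76.4] [342.8, 143.7, 35.4]
   h75  [308.2, 182.7] 224 [462.6, 167.6, 75.8] [458.7, 166.9, 35.6]
   h75  [380.3, 194.1] 252 [645.8, 352.3, 82.3] [644.2, 357.7, 35.3]
   h75  [241.9, 204.9] 246 [419.4, -85.0, 76.2] [418.7, -85.0, 34.8]
   h75  [282.9, 251.8] 62 [659.0, -69.5, 77.3] [641.2, -55.1, 31.8]
   h100 [283.3, 242.5] 297 [636.8, -53.7, 100.7] [635.6, -52.8, 34.2]
top
   pots 48 [334.3, 250.0] 223 [452.4, -197.8, 48.1] [452.2, -198.4, 31.9]
   pots 48 [269.0, 251.8] 200 [449.1, 46.7, 48.4] [450.9, 48.4, 31.6]
   h75  [185.5, 199.6] 248 [647.0, 355.5, 80.9] [648.2, 355.8, 33.3]
   h75  [304.6, 258.7] 248 [420.3, -84.8, 75.4] [421.2, -84.4, 32.9]
   h75  [201.7, 279.4] 251 [353.5, 291.1, 75.3] [352.4, 291.9, 32.7]
   h100 [294.8, 199.3] 245 [638.5, -52.7, 100.9] [638.6, -52.6, 32.9]
```

View pics/scene_p2.png

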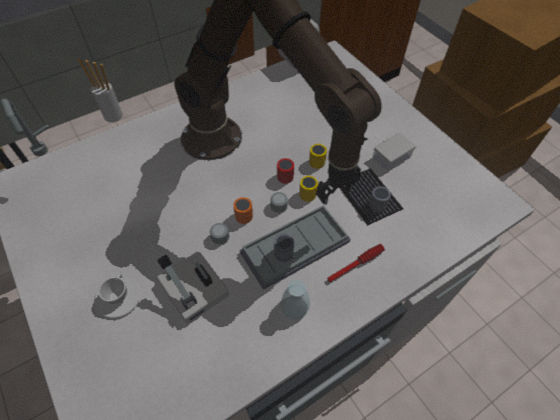

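Filter 1 stands on the mat at (646.5, 357) with its top at 81 mm, and the rest is unmoved. Filter 0 next.

Call:
drive_tool([
  [[-0.03,0,0.002],[0,-0.4,0],-1],
  [[-0.07,0,0.004],[0,-0.4,0],-1],
  [[-0.11,0,0.008],[0,-0.4,0],-1],
  [[-0.15,0.005,0.008],[0,-0.4,0],-1],
  [[-0.175,0.02,0.008],[0,-0.4,0],-1],
  [[-0.186,0.045,0.008],[0,-0.4,0],-1],
  [[-0.186,0.08,0.008],[0,-0.4,0],-1],
  [[-0.186,0.115,0.008],[0,-0.4,0],-1],
  [[-0.186,0.14,0.008],[0,-0.4,0],-1],
  [[-0.186,0.156,0.008],[0,-0.4,0],-1],
  [[-0.186,0.163,0.008],[0,-0.4,0],-1],
  [[-0.186,0.163,0.008],[0,-0.4,0],-1],
  [[-0.186,0.163,0.008],[0,-0.4,0],1],
  [[-0.186,0.163,0.008],[0,-0.4,0],1],
  [[-0.186,0.163,0.008],[0,-0.4,0],1],
  [[-0.186,0.163,0.008],[0,-0.4,0],1],
  [[-0.186,0.163,0.008],[0,-0.4,0],1],
  [[-0.186,0.163,0.008],[0,-0.4,0],1],
  [[-0.186,0.163,0.008],[0,-0.4,0],1],
  [[-0.186,0.163,0.008],[0,-0.4,0],1],
])

```text
t: 10.2
tool_pos: [639.7, -47.5, 71.0]
tool_rot: [-1.209, -1.219, 1.21]
ft_force: [0.1, 1.1, 7.3]
width: 63.4
```

```bash
python3 -c "
from h import *
p,r,s=stt();print(r.T@(np.array([537,368,66])-p))"
```

```text
t 10.2 p [639.7 -47.5  71. ] x [-0.006  1.     0.002] y [ 0.006  0.002 -1.   ] z [-1.    -0.006 -0.006] F [0.1 1.1 7.3] w 63.4 q [-0.15  0.65  0.21  1.72 -0.18  0.78  1.73]
[416.09655677   5.10633494 100.13032656]
```

Call:
drive_tool([
  [[0,-0.01,0],[0,0,0],1],
  [[0,-0.03,0],[0,0,0],1],
  [[0,-0.06,0],[0,0,0],1],
  [[0.005,-0.09,0.001],[0,0,0],1],
  [[0.025,-0.12,0.005],[0,0,0],1],
  [[0.055,-0.135,0.012],[0,0,0],1],
  [[0.09,-0.14,0.021],[0,0,0],1],
  [[0.13,-0.14,0.031],[0,0,0],1],
  [[0.17,-0.14,0.041],[0,0,0],1],
  [[0.21,-0.14,0.051],[0,0,0],1],
  [[0.25,-0.14,0.06],[0,0,0],1],
  [[0.29,-0.14,0.07],[0,0,0],1],
  [[0.33,-0.14,0.08],[0,0,0],1],
  [[0.365,-0.14,0.088],[0,0,0],1],
  [[0.395,-0.13,0.095],[0,0,0],1],
  [[0.41,-0.105,0.099],[0,0,0],1],
  [[0.416,-0.07,0.1],[0,0,0],1],
  [[0.416,-0.035,0.1],[0,0,0],1],
  [[0.416,-0.01,0.1],[0,0,0],1],
  [[0.416,0.005,0.1],[0,0,0],1],
])

```text
t: 12.2
tool_pos: [536.0, 367.3, 64.4]
tool_rot: [-1.209, -1.216, 1.212]
ft_force: [0.2, 0.0, -1.3]
width: 63.3
```

Call:
drive_tool([
  [[0,0,0],[0,0,0],1],
  [[0,0,0],[0,0,0],1],
])

```text
t: 12.4
tool_pos: [536.3, 367.4, 65.2]
tool_rot: [-1.209, -1.217, 1.212]
ft_force: [0.2, 0.1, -1.1]
width: 63.1
```

```bash
python3 -c "
from h import *
p,r,s=stt();print(r.T@(np.array([537,368,53])-p))
o=shot('p3');objs(o)
print(blobs(o['scene'][2],40,110,(480,590,320,420)))"
```

```text
t 12.4 p [536.3 367.4  65.2] x [-0.006  1.     0.   ] y [ 0.004  0.    -1.   ] z [-1.    -0.006 -0.004] F [ 0.2  0.1 -1.1] w 63.1 q [-0.79  0.66  0.16  1.7  -0.13  0.79  1.01]
[ 0.57864338 12.23819052 -0.61462552]
scene
   pots 48 [278.2, 199.2] 202 [450.1, 46.5, 49.1] [446.3, 45.9, 32.8]
   pots 48 [218.2, 230.5] 242 [452.3, -199.5, 48.8] [448.4, -199.6, 33.2]
   h75  [317.6, 150.1] 189 [349.6, 290.5, 76.7] [350.4, 293.1, 35.7]
   h75  [284.7, 164.7] 200 [344.1, 141.8, 76.6] [342.2, 142.6, 35.6]
   h75  [308.0, 182.6] 222 [462.2, 167.8, 76.4] [458.8, 168.5, 35.0]
   h75  [361.9, 178.0] 63 [554.3, 344.8, 77.9] [542.7, 355.2, 34.2]
   h75  [380.3, 194.0] 251 [646.3, 352.9, 82.3] [644.2, 356.9, 35.6]
   h75  [241.8, 204.9] 246 [419.9, -85.4, 76.5] [416.7, -83.4, 34.5]
top
   pots 48 [334.2, 250.2] 212 [452.6, -197.0, 48.2] [452.2, -198.3, 31.9]
   pots 48 [268.5, 251.8] 216 [449.2, 48.6, 47.8] [450.6, 48.5, 31.6]
   h75  [185.3, 199.4] 245 [648.9, 356.5, 81.1] [648.5, 356.2, 32.9]
   h75  [235.4, 247.8] 245 [464.5, 170.4, 75.6] [465.1, 169.3, 32.9]
   h75  [304.6, 258.7] 253 [420.3, -84.6, 75.5] [421.3, -84.5, 32.8]
   h75  [202.2, 279.4] 245 [353.4, 291.0, 75.1] [353.1, 291.1, 32.8]
   h75  [242.6, 280.1] 261 [347.7, 142.4, 75.5] [347.7, 143.9, 32.9]
[([364.2, 175.6], 253, [548.2, 355.8, 88.7], [541.0, 370.8, 49.2])]
```

View pics/scene_p3.png

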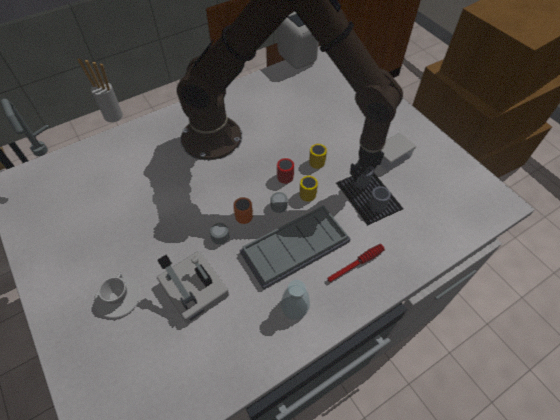

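The gripper holds filter 0 over the near half of the mat. I lower it and release.

Call:
drive_tool([
  [[0,0.005,0],[0,0,0],1],
  [[0,0.009,0],[0,0,0],1],
  [[0,0.012,0],[0,0,0],1],
  [[0,0.013,0],[0,0,0],1],
  [[0,0.013,0],[0,0,0],1],
  [[0,0.013,0],[0,0,0],1],
])

```text
t: 13.1
tool_pos: [537.1, 367.9, 53.1]
tool_rot: [-1.209, -1.218, 1.21]
ft_force: [0.1, 0.3, -1.9]
width: 63.5
```

Call:
drive_tool([
  [[0,0.001,0],[0,0,0],1],
  [[0,0.001,0],[0,0,0],1],
  [[0,0.001,0],[0,0,0],0],
  [[0,0.001,0],[0,0,0],-0.5],
  [[0,0.001,0],[0,0,0],-1],
  [[0,0,0],[0,0,0],-1],
  [[0,0,0],[0,0,0],-1],
  [[0,0,0],[0,0,0],-1],
  [[0,-0.01,0],[0,0,0],-1],
  [[0,-0.03,0],[0,0,0],-1],
  [[0,-0.06,0],[0,0,0],-1],
  [[0,-0.1,0],[0,0,0],-1],
  [[0,-0.14,0],[0,0,0],-1],
  [[-0.02,-0.16,0],[0,0,0],-1],
  [[-0.06,-0.17,0],[0,0,0],-1],
  [[-0.1,-0.17,0],[0,0,0],-1],
  [[-0.13,-0.17,0],[0,0,0],-1],
  [[-0.14,-0.17,0],[0,0,0],-1],
  [[-0.14,-0.17,0],[0,0,0],-1],
])

```text
t: 15.0
tool_pos: [537.4, 226.0, 223.8]
tool_rot: [-1.211, -1.217, 1.207]
ft_force: [0.7, 0.7, 0.5]
width: 85.5
```

```bash
python3 -c "
from h import *
p,r,s=stt()
o=shot('p4');objs(o)
for z in (100,28):print(r.T@(np.array([450,48,z])-p))"
```

```text
t 15.0 p [537.4 226.  223.8] x [-0.003  1.     0.002] y [ 0.006  0.002 -1.   ] z [-1.    -0.003 -0.006] F [0.7 0.7 0.5] w 85.5 q [-0.65  0.39  0.22  1.73 -0.09  1.03  1.17]
scene
   pots 48 [278.1, 199.1] 207 [449.0, 45.8, 49.1] [448.1, 47.7, 33.2]
   pots 48 [218.2, 230.6] 243 [452.0, -199.9, 48.7] [449.7, -198.9, 32.8]
   h75  [316.0, 149.6] 143 [345.0, 283.8, 77.2] [348.7, 290.6, 34.8]
   h75  [284.7, 164.8] 205 [344.8, 142.3, 76.3] [343.7, 143.6, 35.5]
   h75  [362.7, 172.4] 229 [534.4, 363.0, 82.2] [532.8, 365.8, 35.3]
   h75  [308.1, 182.7] 224 [463.3, 167.5, 76.1] [458.6, 166.8, 36.4]
   h75  [380.3, 194.1] 251 [645.9, 353.1, 82.0] [645.6, 357.5, 35.0]
   h75  [241.9, 204.9] 248 [420.3, -85.7, 76.3] [416.4, -85.1, 34.3]
top
   pots 48 [334.4, 250.2] 221 [452.5, -197.5, 48.0] [452.5, -198.4, 31.8]
   pots 48 [268.6, 251.8] 208 [449.4, 48.5, 48.0] [450.7, 48.8, 31.5]
   h75  [235.5, 247.9] 248 [464.3, 169.0, 75.4] [465.0, 169.2, 32.8]
   h75  [304.6, 258.6] 255 [420.5, -84.7, 75.2] [421.2, -84.4, 32.8]
   h75  [245.2, 280.1] 166 [347.5, 134.6, 74.6] [347.7, 143.3, 32.5]
[-177.87565562  122.96226142   88.74805632]
[-177.99113108  194.96069086   89.20938474]
```

View pics/scene_p4.png

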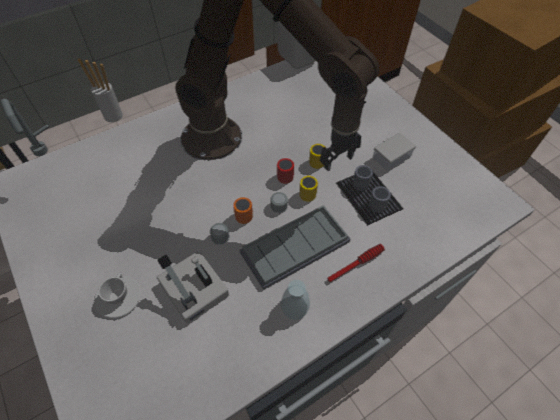

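Both filters stand on the mat, at scene (364,173) and (381,194). Pot B next.

Call:
drive_tool([
  [[-0.025,0,0.012],[0,0,0],-1],
  [[-0.06,0.005,0.03],[0,0,0],-1],
  [[-0.095,0.015,0.05],[0,0,0],-1],
  [[-0.13,0.03,0.067],[0,0,0],-1],
  [[-0.16,0.05,0.08],[0,0,0],-1],
  [[-0.174,0.08,0.087],[0,0,0],-1],
  [[-0.178,0.11,0.089],[0,0,0],-1],
  [[-0.178,0.13,0.089],[0,0,0],-1],
  [[-0.178,0.15,0.089],[0,0,0],-1],
  [[-0.178,0.17,0.089],[0,0,0],-1],
  [[-0.178,0.185,0.089],[0,0,0],-1],
  [[-0.178,0.193,0.089],[0,0,0],-1],
  [[-0.178,0.195,0.089],[0,0,0],-1],
  [[-0.178,0.195,0.089],[0,0,0],-1],
])

```text
t: 16.5
tool_pos: [450.6, 51.7, 27.4]
tool_rot: [-1.207, -1.221, 1.21]
ft_force: [1.0, 0.3, 0.3]
width: 85.3
```

Call:
drive_tool([
  [[0,0,0],[0,0,0],0],
  [[0,0,0],[0,0,0],1],
  [[0,0,0],[0,0,0],1],
  [[0,0,0],[0,0,0],1],
  [[0,0,0],[0,0,0],1],
  [[0,0,0],[0,0,0],1],
  [[0,0,0],[0,0,0],1],
], grip_force=40)

```text
t: 17.2
tool_pos: [451.2, 51.9, 28.3]
tool_rot: [-1.208, -1.222, 1.209]
ft_force: [-0.8, -0.5, 6.0]
width: 63.0
```

```bash
python3 -c "
from h import *
p,r,s=stt()
for z in (53,):print(r.T@(np.array([627.7,74,z])-p))"
```

```text
t 17.2 p [451.2  51.9  28.3] x [-0.008  1.     0.003] y [ 0.007  0.003 -1.   ] z [-1.    -0.008 -0.007] F [-0.8 -0.5  6. ] w 63.0 q [-0.36  0.5   0.17  2.21 -0.2   0.43  1.55]
[  20.77397976  -23.33185862 -176.88113086]
```

Call:
drive_tool([
  [[0,-0.01,0],[0,0,0],1],
  [[0,-0.03,0],[0,0,0],1],
  [[0,-0.06,0],[0,0,0],1],
  [[0,-0.085,-0.01],[0,0,0],1],
  [[0.004,-0.095,-0.035],[0,0,0],1],
  [[0.008,-0.095,-0.07],[0,0,0],1],
  [[0.015,-0.095,-0.105],[0,0,0],1],
  [[0.02,-0.095,-0.14],[0,0,0],1],
  [[0.021,-0.095,-0.165],[0,0,0],1],
  [[0.021,-0.085,-0.176],[0,0,0],1],
  [[0.021,-0.065,-0.177],[0,0,0],1],
  [[0.021,-0.048,-0.177],[0,0,0],1],
  [[0.021,-0.04,-0.177],[0,0,0],1],
  [[0.021,-0.036,-0.177],[0,0,0],1],
  [[0.021,-0.036,-0.177],[0,0,0],1],
  [[0.021,-0.036,-0.177],[0,0,0],1],
])

```text
t: 18.8
tool_pos: [628.0, 74.2, 66.5]
tool_rot: [-1.209, -1.223, 1.209]
ft_force: [0.4, 0.1, -1.8]
width: 63.4
```

```bash
python3 -c "
from h import *
p,r,s=stt()
for z in (53,):print(r.T@(np.array([627.7,74,z])-p))
shot('p5')
im=cv2.imread('pics/scene_p5.png')
cv2.imwrite('pics/c5.png',cv2.resize(im[160:300,200:400],None,fx=3.5,fy=3.5,interpolation=cv2.INTER_CUBIC))
"
```

```text
t 18.8 p [628.   74.2  66.5] x [-0.008  1.     0.004] y [ 0.008  0.004 -1.   ] z [-1.    -0.008 -0.008] F [ 0.4  0.1 -1.8] w 63.4 q [-0.35  0.64  0.22  1.75 -0.19  0.76  1.55]
[-0.28718888 13.44806075  0.44534904]
```

View pics/c5.png

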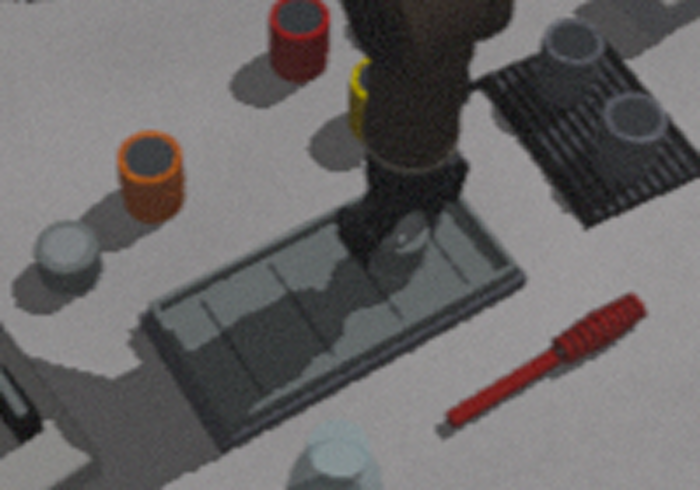

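The gripper holds the pot inside the tray walls, at crop (405,235). I lower it.

Call:
drive_tool([
  [[0,0.005,0],[0,0,0],1],
  [[0,0.009,0],[0,0,0],1],
  [[0,0.012,0],[0,0,0],1],
  [[0,0.0135,0],[0,0,0],1],
  [[0,0.0135,0],[0,0,0],1],
  [[0,0.0135,0],[0,0,0],1],
])

```text
t: 19.5
tool_pos: [628.1, 74.3, 53.4]
tool_rot: [-1.209, -1.223, 1.208]
ft_force: [-2.8, 0.7, 5.3]
width: 63.4
```

Call:
drive_tool([
  [[0,0,0],[0,0,0],0],
  [[0,0,0],[0,0,0],-0.5],
  [[0,0,0],[0,0,0],-1],
  [[0,0,0],[0,0,0],-1],
  [[0,0,0],[0,0,0],-1],
  [[0,0,0],[0,0,0],-1],
  [[0,-0.01,0],[0,0,0],-1],
  [[0,-0.03,0],[0,0,0],-1],
  [[0,-0.065,0],[0,0,0],-1],
  [[0,-0.1,0],[0,0,0],-1],
  [[-0.03,-0.125,0.015],[0,0,0],-1],
  [[-0.07,-0.14,0.035],[0,0,0],-1],
  [[-0.11,-0.14,0.05],[0,0,0],-1],
  [[-0.15,-0.14,0.07],[0,0,0],-1],
  [[-0.18,-0.14,0.085],[0,0,0],-1],
  [[-0.2,-0.14,0.1],[0,0,0],-1],
  [[-0.2,-0.14,0.1],[0,0,0],-1],
  [[-0.2,-0.14,0.1],[0,0,0],-1],
])

```text
t: 21.3
tool_pos: [528.7, -127.3, 192.6]
tool_rot: [-1.21, -1.223, 1.207]
ft_force: [0.5, 0.9, 0.2]
width: 85.2
```

```bash
cat >> h.py <<'E'
RD=np.array([[0,0,-1.],[1,0,0],[0,-1,0]])
def to(*tg,Rd=RD):
    p,r,s=stt()
    print("turn",np.round(np.degrees(R.from_matrix(r.T@Rd).as_rotvec()),2))
    for t in tg: print(t,"->",np.round(r.T@(np.array(t)-p),1))
E
python3 -c "
from h import *
to((451.5,-199,110),(451.5,-199,28))
o=shot('p6');objs(o)
for n in o: print(n,blobs(o[n][2],65,82,(540,720,-150,180)))
"
```

```text
t 21.3 p [ 528.7 -127.3  192.6] x [-0.007  1.     0.004] y [ 0.009  0.004 -1.   ] z [-1.    -0.007 -0.009] F [0.5 0.9 0.2] w 85.2 q [-0.09  0.36  0.3   1.87 -0.14  0.92  1.86]
turn [0.54 0.4  0.24]
(451.5, -199, 110) -> [-71.5  81.6  78.4]
(451.5, -199, 28) -> [-71.9 163.6  79.2]
scene
   pots 48 [218.2, 230.6] 237 [451.6, -199.6, 48.9] [448.8, -199.1, 33.3]
   h75  [317.5, 150.1] 188 [351.0, 289.2, 76.6] [349.4, 292.6, 35.0]
   h75  [284.7, 164.9] 206 [345.1, 142.1, 76.4] [344.1, 144.1, 36.0]
   h75  [362.7, 172.4] 231 [534.4, 362.9, 82.4] [532.2, 365.0, 35.2]
   h75  [308.1, 182.7] 222 [462.8, 167.4, 76.5] [459.3, 169.3, 35.4]
   h75  [380.3, 194.1] 254 [645.8, 352.9, 82.1] [643.2, 355.1, 35.4]
   h75  [245.0, 208.3] 88 [437.2, -83.0, 76.0] [431.1, -83.6, 29.4]
   h75  [312.3, 226.6] 230 [624.8, 72.2, 73.9] [622.6, 71.4, 33.7]
top
   h75  [185.4, 199.6] 252 [646.6, 356.3, 81.1] [648.0, 357.3, 34.4]
   h75  [261.1, 204.1] 202 [627.3, 73.6, 73.7] [627.1, 73.2, 31.3]
   h75  [181.8, 229.4] 258 [536.6, 366.3, 81.2] [536.1, 367.6, 33.5]
   h75  [235.5, 247.8] 246 [464.5, 169.1, 75.3] [464.8, 169.2, 32.6]
   h75  [299.8, 257.7] 91 [424.1, -67.0, 75.5] [423.8, -74.6, 29.9]
   h75  [201.8, 279.4] 251 [353.5, 291.1, 75.1] [351.9, 291.6, 33.1]
   h75  [242.5, 280.1] 262 [347.7, 143.5, 75.1] [347.7, 143.6, 32.7]
scene [([312.3, 226.9], 244, [625.2, 72.0, 73.7], [622.6, 71.4, 33.7])]
top [([260.9, 204.2], 220, [627.3, 73.7, 73.5], [627.6, 73.8, 32.0])]
```

View pics/scene_p6.png

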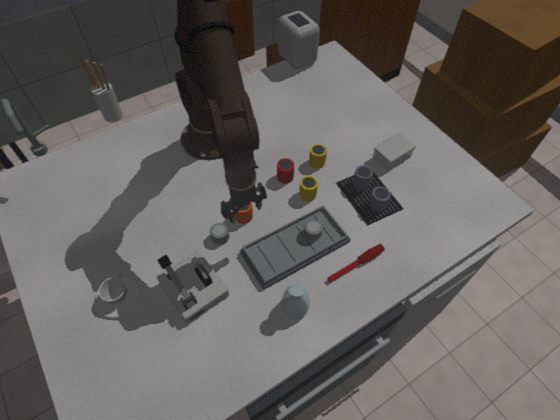

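Call:
drive_tool([
  [[-0.02,0.01,0.02],[0.5,0.4,0.2],-1],
  [[-0.045,0.02,0.045],[0.5,0.4,0.2],-1],
  [[-0.065,0.035,0.07],[0.5,0.4,0.2],-1],
  [[-0.072,0.05,0.078],[0.5,0.4,0.2],-1],
  [[-0.072,0.065,0.078],[0.5,0.4,0.2],-1],
  [[-0.072,0.07,0.078],[0.5,0.4,0.2],-1],
  [[-0.072,0.07,0.078],[0.5,0.4,0.2],-1],
  [[-0.072,0.07,0.078],[0.5,0.4,0.2],-1],
])

```text
t: 22.2
tool_pos: [453.6, -197.8, 121.6]
tool_rot: [-1.207, -1.213, 1.211]
ft_force: [0.1, 0.1, -0.2]
width: 85.4
```

```bash
python3 -c "
from h import *
to((451.5,-199,110),(451.5,-199,28))"
```

```text
t 22.2 p [ 453.6 -197.8  121.6] x [-0.004  1.     0.001] y [ 0.001  0.001 -1.   ] z [-1.    -0.004 -0.001] F [ 0.1  0.1 -0.2] w 85.4 q [ 0.07  0.39  0.3   2.05 -0.17  0.72  2.06]
turn [0.06 0.24 0.04]
(451.5, -199, 110) -> [-1.2 11.6  2.1]
(451.5, -199, 28) -> [-1.3 93.6  2.2]
```

Call:
drive_tool([
  [[-0.001,0.02,0.002],[0,0,0],-1],
  [[-0.001,0.045,0.002],[0,0,0],-1],
  [[-0.001,0.065,0.002],[0,0,0],-1],
  [[-0.001,0.082,0.002],[0,0,0],-1],
  [[-0.001,0.092,0.002],[0,0,0],-1],
  [[-0.001,0.0935,0.002],[0,0,0],-1],
  [[-0.001,0.0935,0.002],[0,0,0],-1],
  [[-0.001,0.0935,0.002],[0,0,0],0],
  [[-0.001,0.0935,0.002],[0,0,0],1],
  [[-0.001,0.0935,0.002],[0,0,0],1],
  [[-0.001,0.0935,0.002],[0,0,0],1],
  [[-0.001,0.0935,0.002],[0,0,0],1],
  [[-0.001,0.0935,0.002],[0,0,0],1],
  [[-0.001,0.0935,0.002],[0,0,0],1],
])

```text
t: 23.6
tool_pos: [452.3, -198.9, 29.1]
tool_rot: [-1.209, -1.215, 1.211]
ft_force: [-1.0, -0.7, 6.0]
width: 63.1
```

```bash
python3 -c "
from h import *
to((624.3,-66,130),(624.3,-66,66),(624.3,-66,53))"
```

```text
t 23.6 p [ 452.3 -198.9   29.1] x [-0.004  1.     0.001] y [ 0.003  0.001 -1.   ] z [-1.    -0.004 -0.003] F [-1.  -0.7  6. ] w 63.1 q [ 0.14  0.55  0.23  2.12 -0.25  0.5   2.13]
turn [0.15 0.24 0.03]
(624.3, -66, 130) -> [ 132.2 -100.3 -172.8]
(624.3, -66, 66) -> [ 132.1  -36.3 -172.7]
(624.3, -66, 53) -> [ 132.1  -23.3 -172.6]
```

Call:
drive_tool([
  [[0,-0.01,0],[0,0,0],1],
  [[0,-0.03,0],[0,0,0],1],
  [[0,-0.06,0],[0,0,0],1],
  [[0,-0.09,0],[0,0,0],1],
  [[0.012,-0.1,-0.016],[0,0,0],1],
  [[0.033,-0.1,-0.043],[0,0,0],1],
  [[0.058,-0.1,-0.075],[0,0,0],1],
  [[0.083,-0.1,-0.107],[0,0,0],1],
  [[0.107,-0.1,-0.139],[0,0,0],1],
  [[0.125,-0.1,-0.163],[0,0,0],1],
  [[0.132,-0.09,-0.172],[0,0,0],1],
  [[0.132,-0.07,-0.173],[0,0,0],1],
  [[0.132,-0.05,-0.173],[0,0,0],1],
  [[0.132,-0.04,-0.173],[0,0,0],1],
  [[0.132,-0.036,-0.173],[0,0,0],1],
  [[0.132,-0.036,-0.173],[0,0,0],1],
  [[0.132,-0.036,-0.173],[0,0,0],1],
])

```text
t: 25.3
tool_pos: [625.0, -66.5, 66.6]
tool_rot: [-1.21, -1.215, 1.21]
ft_force: [0.3, 0.1, -1.5]
width: 63.0
```

```bash
python3 -c "
from h import *
to((624.3,-66,54))"
```

```text
t 25.3 p [625.  -66.5  66.6] x [-0.004  1.     0.   ] y [ 0.004  0.    -1.   ] z [-1.    -0.004 -0.004] F [ 0.3  0.1 -1.5] w 63.0 q [-0.15  0.64  0.26  1.76 -0.23  0.76  1.8 ]
turn [0.22 0.22 0.03]
(624.3, -66, 54) -> [ 0.5 12.6  0.8]
```

Call:
drive_tool([
  [[0,0.005,0],[0,0,0],1],
  [[0,0.009,0],[0,0,0],1],
  [[0,0.0115,0],[0,0,0],1],
  [[0,0.013,0],[0,0,0],1],
  [[0,0.013,0],[0,0,0],1],
  [[0,0.013,0],[0,0,0],1],
])

```text
t: 25.9
tool_pos: [625.0, -66.4, 54.2]
tool_rot: [-1.21, -1.215, 1.21]
ft_force: [-3.6, 0.5, 7.8]
width: 63.2
```

Call:
drive_tool([
  [[0,0,0],[0,0,0],0],
  [[0,0,0],[0,0,0],-0.5],
  [[0,0,0],[0,0,0],-1],
  [[0,0,0],[0,0,0],-1],
  [[0,0,0],[0,0,0],-1],
  [[0,0,0],[0,0,0],-1],
  [[0,-0.01,0],[0,0,0],-1],
  [[0,-0.03,0],[0,0,0],-1],
  [[0,-0.065,0],[0,0,0],-1],
  [[0,-0.1,0],[0,0,0],-1],
  [[0,-0.14,0],[0,0,0],-1],
  [[-0.03,-0.17,0.02],[0,0,0],1],
  [[-0.07,-0.19,0.045],[0,0,0],1],
  [[-0.1,-0.2,0.07],[0,0,0],1],
  [[-0.13,-0.2,0.09],[0,0,0],1],
  [[-0.14,-0.2,0.1],[0,0,0],1],
  [[-0.14,-0.2,0.1],[0,0,0],1],
  [[-0.14,-0.2,0.1],[0,0,0],1],
])

```text
t: 27.7
tool_pos: [525.3, -205.9, 254.0]
tool_rot: [-1.209, -1.216, 1.209]
ft_force: [1.0, 0.6, 0.1]
width: 0.1
```

```bash
python3 -c "
from h import *
o=shot('p7');objs(o)
for n in o:
  print(n,blobs(o[n][2],65,82,(540,720,-150,180)))
  for zl in (100,106,112,118,124,150,156): print(zl,[(b[0],b[1],b[2]) for b in blobs(o[n][2],zl,zl+6,(500,640,-460,-280),4)])
to((549,-325,200),(529,-407,200))
"
```

```text
scene
   h75  [317.7, 150.1] 188 [350.6, 289.8, 76.6] [349.0, 289.0, 35.0]
   h75  [284.8, 164.9] 204 [345.7, 142.2, 76.4] [343.4, 142.8, 35.2]
   h75  [362.7, 172.3] 227 [533.9, 363.4, 82.1] [531.1, 366.5, 35.2]
   h75  [308.2, 182.6] 219 [462.6, 168.1, 75.9] [460.9, 170.0, 35.1]
   h75  [380.3, 194.1] 255 [646.2, 353.2, 82.1] [643.5, 356.9, 35.7]
   h75  [241.9, 204.9] 248 [419.0, -85.6, 76.0] [415.9, -87.0, 35.8]
   h75  [312.4, 226.7] 230 [625.5, 72.1, 74.4] [624.3, 73.3, 33.5]
   h75  [277.3, 245.6] 246 [622.5, -67.8, 73.7] [621.9, -67.2, 31.5]
top
   h75  [185.4, 199.5] 248 [647.1, 355.6, 81.6] [648.4, 356.2, 33.6]
   h75  [261.0, 204.2] 204 [627.1, 73.7, 73.3] [626.8, 73.7, 31.7]
   h75  [298.4, 204.1] 210 [624.8, -65.4, 73.5] [625.2, -66.1, 31.7]
   h75  [181.8, 229.4] 258 [536.6, 366.3, 81.4] [536.5, 367.2, 33.4]
   h75  [235.5, 247.9] 244 [464.3, 168.9, 75.2] [464.8, 169.2, 32.7]
   h75  [304.5, 258.5] 249 [420.7, -84.5, 75.2] [421.1, -84.0, 32.5]
   h75  [201.8, 279.4] 255 [353.4, 291.2, 75.4] [352.5, 292.1, 33.0]
   h75  [242.5, 280.2] 259 [347.5, 142.3, 75.2] [347.6, 143
[... 769 characters left out ...]
204.2], 222, [624.6, -65.4, 73.3], [625.5, -65.5, 31.9])]
100 []
106 []
112 [([393.2, 208.2], 4, [595.5, -407.7, 113.9])]
118 [([393.2, 210.8], 6, [587.1, -405.1, 120.3])]
124 [([393.6, 213.2], 14, [577.0, -406.1, 127.2])]
150 [([396.1, 222.0], 20, [541.3, -404.6, 153.2])]
156 [([395.3, 224.3], 10, [533.2, -398.5, 158.1]), ([400.0, 222.4], 5, [539.9, -415.5, 158.9]), ([401.2, 228.8], 4, [515.5, -419.6, 159.1])]
t 27.8 p [ 525.8 -205.1  253.6] x [-0.006  1.     0.001] y [ 0.004  0.001 -1.   ] z [-1.    -0.006 -0.004] F [-0.3 -0.6  0.6] w 0.1 q [ 0.01  0.34  0.36  1.74 -0.14  1.08  1.99]
turn [0.22 0.37 0.08]
(549, -325, 200) -> [-120.1   53.6  -22.2]
(529, -407, 200) -> [-202.    53.4   -1.6]
```

View pics/scene_p7.png

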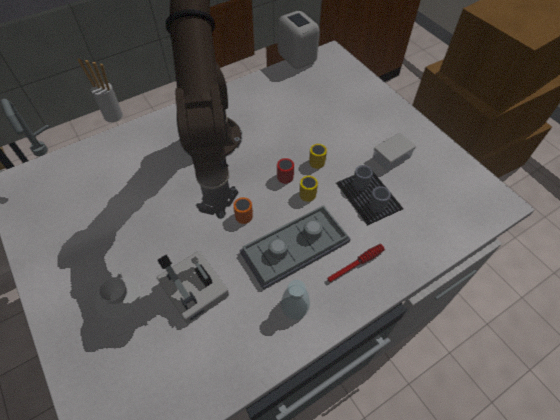

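Both pots stand in the tray, tops at about 73.5 mm, at scene (313,227) and (277,246). The mat and decoys are unchanged. The gripper is shut, and I move above the valve lever pad.

Call:
drive_tool([
  [[-0.025,0,0],[0,0,0],1],
  [[-0.06,0,-0.002],[0.2,0.4,0],1],
  [[-0.095,0,-0.004],[0.2,0.4,0],1],
  [[-0.13,0,-0.006],[0.2,0.4,0],1],
  [[-0.165,0.01,-0.008],[0.2,0.4,0],1],
  [[-0.19,0.02,-0.009],[0.2,0.4,0],1],
  [[-0.202,0.03,-0.009],[0.2,0.4,0],1],
  [[-0.202,0.04,-0.009],[0.2,0.4,0],1],
  [[-0.202,0.045,-0.009],[0.2,0.4,0],1],
  [[-0.202,0.045,-0.009],[0.2,0.4,0],1],
  [[-0.202,0.045,-0.009],[0.2,0.4,0],1],
])

```text
t: 28.9
tool_pos: [537.1, -405.5, 208.7]
tool_rot: [-1.208, -1.212, 1.208]
ft_force: [0.1, 0.6, 0.7]
width: 0.2
```

```bash
python3 -c "
from h import *
to((536,-407,183),(522,-408.5,162),(512.5,-409.5,138.7),(507,-410,116.8),(505,-410,105))
o=shot('p8')
im=cv2.imread('pics/scene_p8.png')
cv2.imwrite('pics/c8.png',cv2.resize(im[210:330,120:260],None,fx=5,fy=5,interpolation=cv2.INTER_CUBIC))
"
```

```text
t 28.9 p [ 537.1 -405.5  208.7] x [-0.001  1.     0.002] y [ 0.001  0.002 -1.   ] z [-1.    -0.001 -0.001] F [0.1 0.6 0.7] w 0.2 q [ 0.33  0.56  0.39  1.52 -0.23  1.11  2.33]
turn [0.05 0.09 0.11]
(536, -407, 183) -> [-1.6 25.7  1.1]
(522, -408.5, 162) -> [-3.1 46.7 15.1]
(512.5, -409.5, 138.7) -> [-4.1 70.  24.6]
(507, -410, 116.8) -> [-4.6 91.9 30.2]
(505, -410, 105) -> [ -4.7 103.7  32.2]
```

View pics/c8.png

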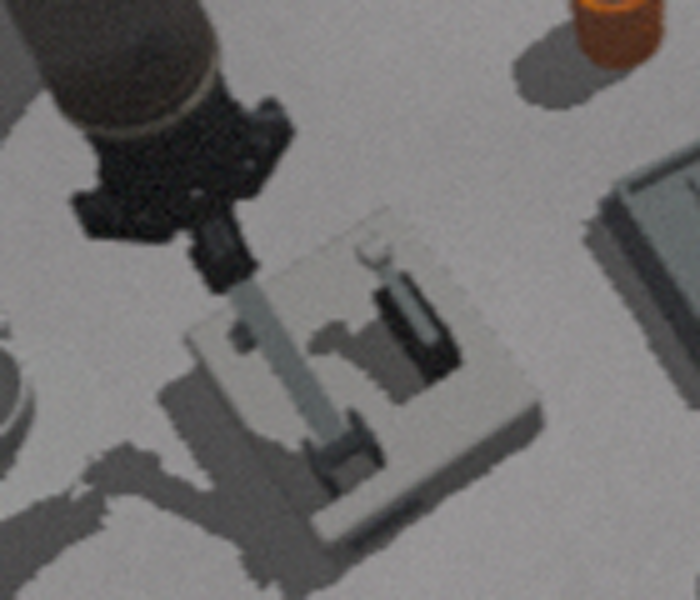

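The shut tips are right above the black pad, at crop (225,275). I press down along the arc.

Call:
drive_tool([
  [[-0.001,0.01,0.001],[0,0,0],1],
  [[-0.0015,0.019,0.001],[0,0,0],1],
  [[-0.002,0.026,0.001],[0,0,0],1],
  [[-0.002,0.031,0.0045],[0,0,0],1],
  [[-0.0025,0.036,0.008],[0,0,0],1],
  [[-0.003,0.042,0.012],[0,0,0],1],
  [[-0.003,0.047,0.015],[0,0,0],1],
  [[-0.003,0.047,0.015],[0,0,0],1],
])

```text
t: 29.8
tool_pos: [523.2, -409.1, 162.3]
tool_rot: [-1.211, -1.214, 1.207]
ft_force: [5.0, 1.9, 6.1]
width: -0.0
```

```bash
python3 -c "
from h import *
to((522,-408.5,162),(512.5,-409.5,138.7),(507,-410,116.8),(505,-410,105))
o=shot('p9')
im=cv2.imread('pics/scene_p9.png')
cv2.imwrite('pics/c9.png',cv2.resize(im[210:330,120:260],None,fx=5,fy=5,interpolation=cv2.INTER_CUBIC))
"
```

```text
t 29.8 p [ 523.2 -409.1  162.3] x [-0.001  1.     0.001] y [ 0.004  0.001 -1.   ] z [-1.    -0.001 -0.004] F [5.  1.9 6.1] w -0.0 q [ 0.35  0.59  0.37  1.6  -0.25  1.    2.37]
turn [0.26 0.07 0.04]
(522, -408.5, 162) -> [0.6 0.3 1.2]
(512.5, -409.5, 138.7) -> [-0.4 23.6 10.9]
(507, -410, 116.8) -> [-0.9 45.4 16.5]
(505, -410, 105) -> [-0.9 57.2 18.5]
```

View pics/c9.png

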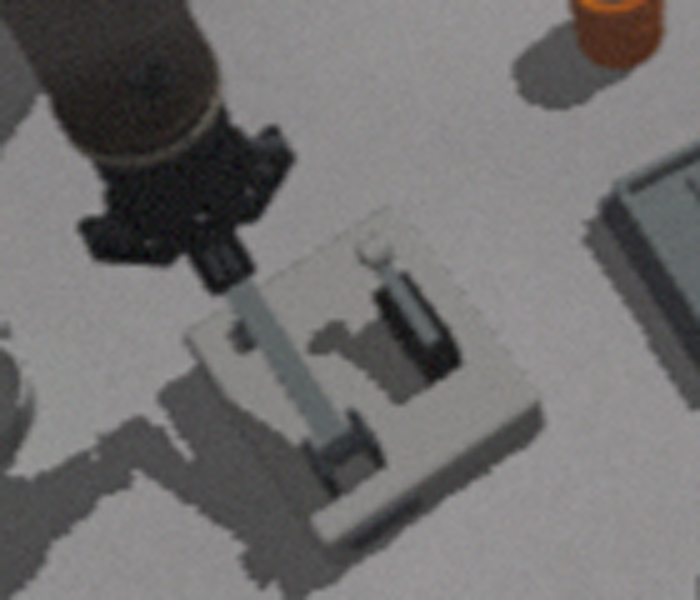

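Contact is made, at about 6 N. I continue along the arc.

Call:
drive_tool([
  [[0,0.006,0.003],[0,0,0],1],
  [[0,0.012,0.006],[0,0,0],1],
  [[0,0.018,0.009],[0,0,0],1],
  [[0,0.024,0.011],[0,0,0],1],
  [[-0.001,0.03,0.0125],[0,0,0],1],
  [[-0.001,0.036,0.014],[0,0,0],1],
  [[-0.001,0.042,0.0155],[0,0,0],1],
  [[-0.001,0.047,0.017],[0,0,0],1],
  [[-0.001,0.052,0.018],[0,0,0],1],
  [[-0.001,0.056,0.0185],[0,0,0],1],
  [[-0.001,0.056,0.0185],[0,0,0],1],
  [[-0.001,0.056,0.0185],[0,0,0],1],
])

```text
t: 31.1
tool_pos: [505.3, -410.1, 106.7]
tool_rot: [-1.211, -1.214, 1.208]
ft_force: [0.0, -1.0, 0.7]
width: -0.5
```

```bash
python3 -c "
from h import *
to((505,-410,105))
o=shot('p10')
im=cv2.imread('pics/scene_p10.png')
cv2.imwrite('pics/c10.png',cv2.resize(im[210:330,120:260],None,fx=5,fy=5,interpolation=cv2.INTER_CUBIC))
"
```

```text
t 31.1 p [ 505.3 -410.1  106.7] x [-0.001  1.     0.001] y [ 0.005  0.001 -1.   ] z [-1.    -0.001 -0.005] F [ 0.  -1.   0.7] w -0.5 q [ 0.37  0.63  0.35  1.68 -0.27  0.88  2.41]
turn [0.27 0.08 0.04]
(505, -410, 105) -> [0.1 1.7 0.3]
```

View pics/c10.png

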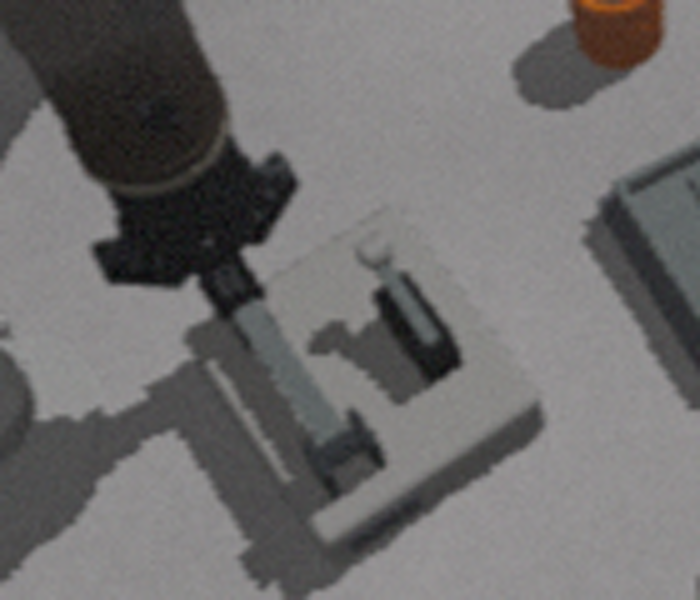

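The force fell to zero, so the detent has likely taken it. I rise and check.

Call:
drive_tool([
  [[0,-0.005,0],[0,0,0],1],
  [[0,-0.02,0],[0,0,0],1],
  [[0,-0.05,0],[0,0,0],1],
  [[0,-0.085,0],[0,0,0],1],
  [[0,-0.12,0],[0,0,0],1],
  [[0,-0.145,0.02],[0,0,0],1],
  [[0,-0.15,0.05],[0,0,0],1],
  [[0,-0.15,0.08],[0,0,0],1],
  [[0,-0.15,0.1],[0,0,0],1],
  [[0,-0.15,0.1],[0,0,0],1],
])

```text
t: 32.2
tool_pos: [401.5, -411.5, 258.5]
tool_rot: [-1.215, -1.211, 1.205]
ft_force: [0.4, -1.3, 0.3]
width: 0.3
```

```bash
python3 -c "
from h import *
o=shot('p11')
im=cv2.imread('pics/scene_p11.png');im2=cv2.imread('pics/top_p11.png')
A=cv2.resize(im[230:330,140:240],None,fx=4,fy=4,interpolation=cv2.INTER_CUBIC);B=cv2.resize(im2[170:270,340:440],None,fx=4,fy=4,interpolation=cv2.INTER_CUBIC)
cv2.imwrite('pics/c11.png',np.hstack([A,B]))
for n in o:
  print(n)
  for zl,zh in ((60,76),(76,94),(94,100),(100,106),(106,112),(112,118),(118,126),(126,170)): print(zl,[(b[0],b[1],b[2]) for b in blobs(o[n][2],zl,zh,(480,640,-460,-280),4)])
to((549,-325,165),(549,-325,144))
"
```

```text
scene
60 [([203.8, 280.2], 33, [613.5, -330.1, 68.9])]
76 [([175.1, 280.9], 353, [561.6, -404.6, 83.5]), ([202.6, 274.5], 121, [594.0, -325.2, 86.0])]
94 [([202.3, 272.6], 16, [590.3, -321.9, 97.7])]
100 [([199.2, 267.6], 21, [573.4, -322.7, 103.1])]
106 [([196.7, 264.1], 12, [559.6, -324.8, 108.2])]
112 []
118 [([193.8, 259.5], 29, [549.0, -326.4, 121.9])]
126 []
top
60 [([381.8, 201.0], 8, [633.8, -380.4, 68.6]), ([363.0, 207.0], 5, [610.7, -308.2, 67.6]), ([364.4, 217.1], 10, [570.8, -311.5, 69.4])]
76 [([390.5, 218.9], 264, [558.3, -404.4, 83.8]), ([367.2, 211.2], 86, [593.1, -317.7, 87.0])]
94 [([369.1, 211.1], 11, [590.2, -323.9, 96.4])]
100 [([369.7, 215.3], 9, [574.3, -324.7, 102.7])]
106 [([369.8, 216.6], 5, [566.8, -323.7, 107.0])]
112 [([369.6, 222.8], 5, [544.0, -318.0, 115.8])]
118 [([371.7, 221.2], 19, [549.7, -326.8, 121.9])]
126 []
t 32.3 p [ 404.9 -410.6  257.9] x [-0.001  1.    -0.   ] y [ 0.007 -0.    -1.   ] z [-1.    -0.001 -0.007] F [-0.3 -0.5 -0.4] w -0.3 q [ 0.39  0.36  0.42  1.71 -0.17  1.1   2.44]
turn [ 0.4   0.05 -0.02]
(549, -325, 165) -> [  85.5   93.9 -143.5]
(549, -325, 144) -> [  85.5  114.9 -143.4]
```

View pics/c11.png

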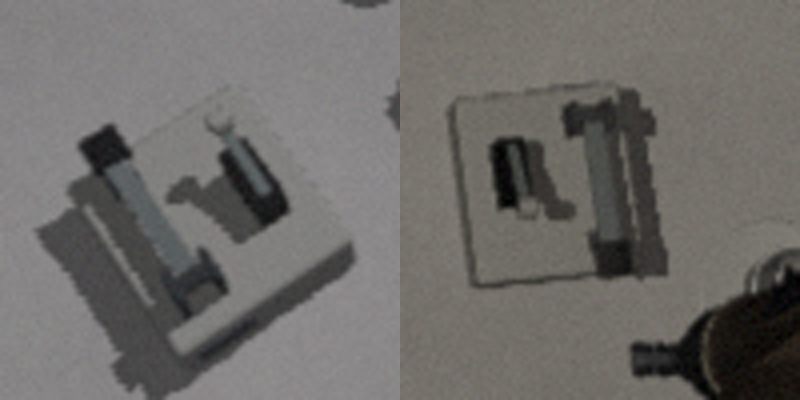

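The lever is level and holding: pad and arm at about 84 mm, pad at crop (105,150) on the left. The roller is unmoved at (549,-326) with its top at about 122 mm. I hover above it.

Call:
drive_tool([
  [[0.012,0,-0.02],[0.4,0,0],1],
  [[0.033,0,-0.055],[0.4,0,0],1],
  [[0.055,0.01,-0.09],[0.4,0,0],1],
  [[0.075,0.025,-0.125],[0.4,0,0],1],
  [[0.085,0.045,-0.14],[0.4,0,0],1],
  [[0.085,0.065,-0.1405],[0.4,0,0],1],
  [[0.085,0.085,-0.1405],[0.4,0,0],1],
  [[0.085,0.095,-0.1405],[0.4,0,0],1],
  [[0.085,0.098,-0.1405],[0.4,0,0],1],
  [[0.085,0.098,-0.1405],[0.4,0,0],1],
  [[0.085,0.098,-0.1405],[0.4,0,0],1],
])

```text
t: 33.4
tool_pos: [546.6, -325.9, 161.9]
tool_rot: [-1.211, -1.21, 1.21]
ft_force: [1.2, -0.2, 0.1]
width: -0.4
```

```bash
python3 -c "
from h import *
to((546,-325.5,146),(546,-325.5,128))
o=shot('p12')
im=cv2.imread('pics/scene_p12.png')
cv2.imwrite('pics/c12.png',cv2.resize(im[210:330,120:260],None,fx=5,fy=5,interpolation=cv2.INTER_CUBIC))
"
```

```text
t 33.4 p [ 546.6 -325.9  161.9] x [-0.001  1.    -0.001] y [ 0.002 -0.001 -1.   ] z [-1.    -0.001 -0.002] F [ 1.2 -0.2  0.1] w -0.4 q [ 0.22  0.55  0.36  1.67 -0.22  0.96  2.22]
turn [ 0.09  0.05 -0.06]
(546, -325.5, 146) -> [ 0.4 15.9  0.6]
(546, -325.5, 128) -> [ 0.5 33.9  0.7]
```

View pics/c12.png

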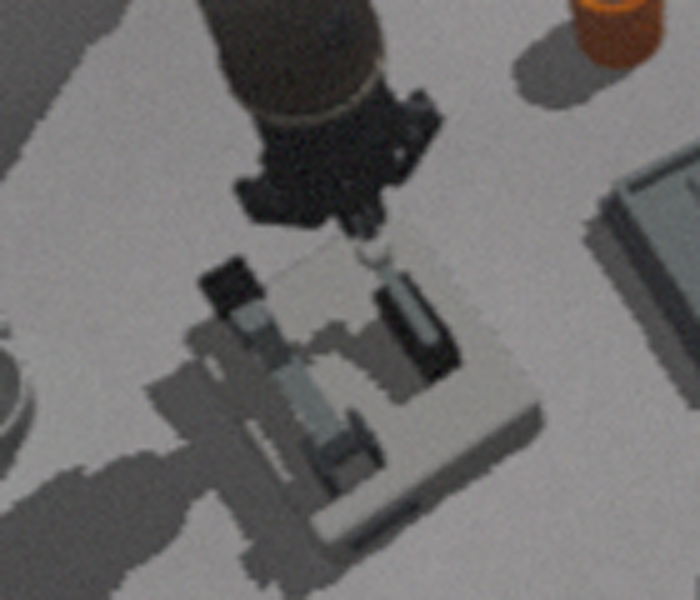

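The shut tips sit just above the white roller, at crop (372,245). I descend in small steps and watch the force.

Call:
drive_tool([
  [[0,0.008,0.0005],[0,0,0],1],
  [[0,0.014,0.0005],[0,0,0],1],
  [[0,0.0165,0.0005],[0,0,0],1],
  [[0,0.0165,0.0005],[0,0,0],1],
  [[0,0.0165,0.0005],[0,0,0],1],
])

```text
t: 34.0
tool_pos: [546.0, -325.9, 145.3]
tool_rot: [-1.211, -1.21, 1.21]
ft_force: [0.7, -0.3, 0.4]
width: -0.3
```

Call:
drive_tool([
  [[0,0.002,0],[0,0,0],1],
  [[0,0.002,0],[0,0,0],1],
  [[0,0.002,0],[0,0,0],1],
])

```text
t: 34.3
tool_pos: [546.0, -325.9, 143.3]
tool_rot: [-1.211, -1.21, 1.21]
ft_force: [0.3, -0.4, 0.0]
width: 0.2
```

Call:
drive_tool([
  [[0,0.0015,0],[0,0,0],1],
  [[0,0.0015,0],[0,0,0],1],
  [[0,0.0015,0],[0,0,0],1],
])

```text
t: 34.6
tool_pos: [546.1, -326.0, 141.9]
tool_rot: [-1.211, -1.21, 1.21]
ft_force: [0.4, -0.5, 1.5]
width: -0.1
```

Call:
drive_tool([
  [[0,0.0015,0],[0,0,0],1],
  [[0,0.0015,0],[0,0,0],1],
  [[0,0.0015,0],[0,0,0],1],
])

```text
t: 34.9
tool_pos: [545.9, -326.1, 140.4]
tool_rot: [-1.211, -1.21, 1.21]
ft_force: [-2.4, -0.5, 2.2]
width: 0.3
```

Call:
drive_tool([
  [[0,0.002,0],[0,0,0],1],
  [[0,0.002,0],[0,0,0],1],
  [[0,0.002,0],[0,0,0],1],
])

```text
t: 35.2
tool_pos: [545.7, -326.3, 138.4]
tool_rot: [-1.211, -1.21, 1.21]
ft_force: [-1.8, 1.1, 3.8]
width: 0.2
```

Contact came at a TCP height of about 142 mm, as expected. The click is near 131 and overtravel near 123, so I go to about 128.

Call:
drive_tool([
  [[0,0.002,0],[0,0,0],1],
  [[0,0.004,0],[0,0,0],1],
  [[0,0.005,0],[0,0,0],1],
  [[0,0.005,0],[0,0,0],1],
])

```text
t: 35.6
tool_pos: [545.5, -326.4, 133.2]
tool_rot: [-1.211, -1.209, 1.21]
ft_force: [-3.8, -0.5, 4.6]
width: -0.0
```

Call:
drive_tool([
  [[0,0.002,0],[0,0,0],1],
  [[0,0.003,0],[0,0,0],1],
  [[0,0.003,0],[0,0,0],1],
])

```text
t: 35.9
tool_pos: [545.5, -326.4, 130.0]
tool_rot: [-1.21, -1.209, 1.21]
ft_force: [-3.4, -0.4, 3.9]
width: -0.0
```

Call:
drive_tool([
  [[0,0.001,0],[0,0,0],1],
  [[0,0.002,0],[0,0,0],1],
  [[0,0.002,0],[0,0,0],1],
])

```text
t: 36.2
tool_pos: [545.6, -326.4, 127.9]
tool_rot: [-1.211, -1.209, 1.21]
ft_force: [-2.2, -1.7, 3.3]
width: 0.1
```

```bash
python3 -c "
from h import *
o=shot('p13')
for n in o:
  print(n)
  for zl,zh in ((88,94),(94,98),(98,102),(102,106),(106,112),(112,118),(118,126)): print(zl,[(b[0],b[1],b[2]) for b in blobs(o[n][2],zl,zh,(535,640,-345,-305),3)])
stt()
im=cv2.imread('pics/scene_p13.png')
cv2.imwrite('pics/c13.png',cv2.resize(im[230:310,160:240],None,fx=7,fy=7,interpolation=cv2.INTER_CUBIC))
"
```

```text
scene
88 [([200.7, 265.3], 3, [560.4, -314.6, 89.5]), ([203.0, 274.0], 47, [593.7, -322.2, 91.2])]
94 [([197.5, 266.2], 17, [561.3, -325.1, 95.8])]
98 []
102 []
106 []
112 [([194.7, 261.7], 3, [553.7, -326.8, 116.9])]
118 [([194.6, 260.0], 11, [552.4, -324.1, 121.6])]
top
88 [([367.4, 208.8], 36, [600.9, -320.4, 90.0])]
94 [([367.6, 208.4], 5, [598.3, -317.5, 95.0])]
98 []
102 []
106 []
112 []
118 []
t 36.3 p [ 545.6 -326.4  128. ] x [-0.     1.    -0.001] y [ 0.001 -0.001 -1.   ] z [-1.    -0.    -0.001] F [-1.5 -0.6  3.4] w -0.1 q [ 0.23  0.58  0.34  1.7  -0.24  0.9   2.24]
```

View pics/c13.png

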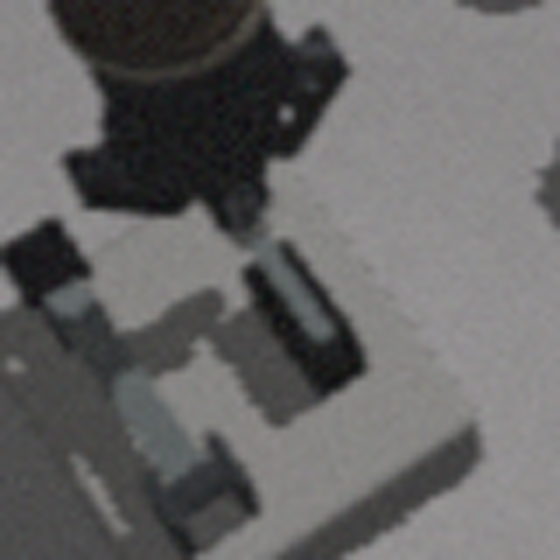

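The force peaked at 4.6 N and eased to 3.3 N, and the lever dropped about 12 mm at 57 mm radius, roughly 0.2 rad. So it has clicked and sits short of overtravel. I hold for over a second, then let go.

Call:
drive_tool([
  [[0,0,0],[0,0,0],1],
  [[0,0,0],[0,0,0],1],
  [[0,0,0],[0,0,0],1],
  [[0,0,0],[0,0,0],1],
  [[0,0,0],[0,0,0],1],
  [[0,0,0],[0,0,0],1],
  [[0,0,0],[0,0,0],1],
  [[0,0,0],[0,0,0],1],
  [[0,0,0],[0,0,0],1],
  [[0,0,0],[0,0,0],1],
  [[0,0,0],[0,0,0],1],
  [[0,0,0],[0,0,0],1],
])

```text
t: 37.5
tool_pos: [545.6, -326.4, 128.0]
tool_rot: [-1.211, -1.209, 1.21]
ft_force: [-2.4, -1.3, 3.4]
width: 0.1
```

Call:
drive_tool([
  [[0,-0.003,0],[0,0,0],1],
  [[0,-0.009,0],[0,0,0],1],
  [[0,-0.018,0],[0,0,0],1],
  [[0,-0.035,0],[0,0,0],1],
  [[0,-0.065,0],[0,0,0],1],
  [[0,-0.1,0.01],[0,0,0],1],
  [[0,-0.13,0.04],[0,0,0],1],
  [[0,-0.14,0.08],[0,0,0],1],
  [[0,-0.14,0.11],[0,0,0],1],
  [[0,-0.14,0.12],[0,0,0],1],
  [[0,-0.14,0.12],[0,0,0],1],
  [[0,-0.14,0.12],[0,0,0],1],
])

```text
t: 38.7
tool_pos: [426.6, -325.8, 268.2]
tool_rot: [-1.211, -1.211, 1.21]
ft_force: [0.7, 0.5, -0.8]
width: 0.2
```

```bash
python3 -c "
from h import *
o=shot('p14');objs(o)
for n in o:
  for zl,zh in ((76,94),(106,112),(118,126),(126,170)): print(zl,[(b[0],b[1],b[2]) for b in blobs(o[n][2],zl,zh,(480,640,-460,-280),4)])
stt()
"
```

```text
scene
   h75  [317.7, 150.1] 187 [350.9, 290.3, 76.3] [348.4, 290.8, 34.4]
   h75  [284.9, 164.9] 206 [345.7, 142.5, 76.3] [343.5, 141.5, 34.8]
   h75  [351.8, 170.9] 225 [508.2, 334.3, 82.1] [502.7, 336.1, 34.8]
   h75  [308.1, 182.7] 223 [462.4, 167.5, 76.1] [461.2, 169.7, 36.0]
   h75  [380.2, 194.1] 253 [646.6, 352.3, 82.4] [643.9, 355.1, 35.9]
   h75  [241.8, 204.9] 248 [418.9, -85.9, 76.0] [417.1, -85.0, 34.4]
   h75  [312.4, 226.8] 233 [625.1, 72.0, 73.6] [623.8, 75.0, 32.9]
   h75  [277.3, 245.8] 254 [623.3, -68.2, 73.7] [621.3, -68.3, 32.4]
top
   h75  [185.4, 199.6] 244 [646.9, 356.3, 80.5] [648.4, 356.3, 33.7]
   h75  [261.0, 204.3] 207 [625.0, 73.6, 73.6] [626.9, 73.7, 31.8]
   h75  [298.4, 204.0] 200 [625.2, -65.6, 73.3] [625.3, -66.8, 31.7]
   h75  [189.9, 236.7] 259 [507.7, 336.4, 80.8] [509.4, 337.7, 33.5]
   h75  [235.4, 247.9] 244 [464.3, 170.5, 75.4] [465.0, 169.6, 32.7]
   h75  [304.6, 258.7] 252 [420.3, -84.7, 75.1] [421.2, -84.5, 32.8]
   h75  [201.7, 279.4] 258 [353.3, 291.4, 75.4] [353.2, 291.9, 33.1]
   h75  [242.5, 280.2] 258 [347.6, 142.2, 75.0] [347.6, 143.3, 32.8]
76 [([174.9, 280.7], 350, [559.0, -404.5, 83.6]), ([202.5, 274.5], 122, [592.9, -326.6, 85.8])]
106 [([196.6, 263.4], 5, [559.4, -323.8, 108.6])]
118 [([193.9, 259.3], 24, [547.6, -325.7, 120.4])]
126 []
76 [([390.0, 216.6], 238, [569.2, -403.0, 83.5]), ([367.3, 211.3], 89, [594.8, -317.7, 86.9])]
106 [([370.0, 217.3], 6, [564.8, -323.6, 107.5])]
118 [([371.3, 221.0], 15, [549.6, -323.7, 122.3])]
126 []
t 38.8 p [ 426.9 -325.8  267.7] x [-0.002  1.    -0.001] y [ 0.001 -0.001 -1.   ] z [-1.    -0.002 -0.001] F [-0.8  0.4  0.3] w 0.0 q [ 0.23  0.28  0.41  1.79 -0.12  1.1   2.26]
```

View pics/scene_p14.png

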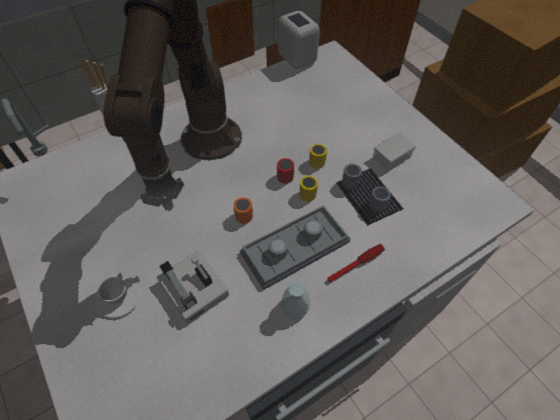

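Filter 0 on the mat was knocked from about (536,367) to (508,337). I check when that happened and whether it still stands fully on the mat.

```bash
python3 -c "
import cv2,numpy as np
t=[]
for k in ('p7','p8','p9','p10','p11','p12','p13','p14'):
    im=cv2.imread(f'pics/scene_{k}.png')[140:230,320:410]; t.append(cv2.resize(im,(200,200),interpolation=cv2.INTER_CUBIC))
cv2.imwrite('pics/c14.png',np.vstack([np.hstack(t[:4]),np.hstack(t[4:])]))
im=cv2.imread('pics/scene_p14.png')[140:230,320:410]
im=np.clip(((im/255.)**.6)*255,0,255).astype('uint8')
cv2.imwrite('pics/c15.png',cv2.resize(im,(600,600),interpolation=cv2.INTER_CUBIC))
"
```

```text
(no output)
```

View pics/c14.png

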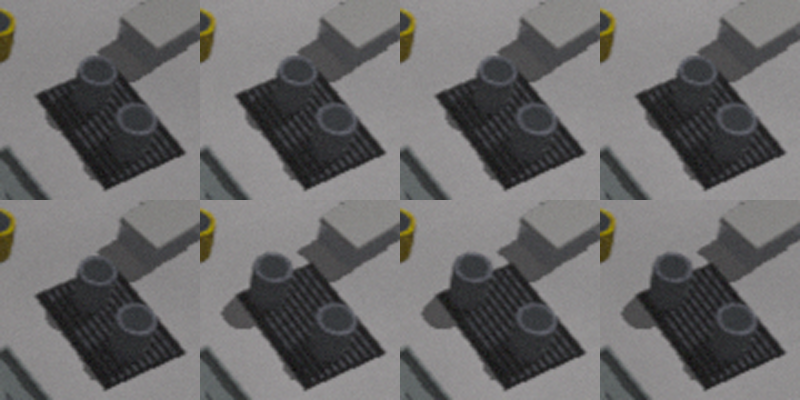

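View pics/c15.png

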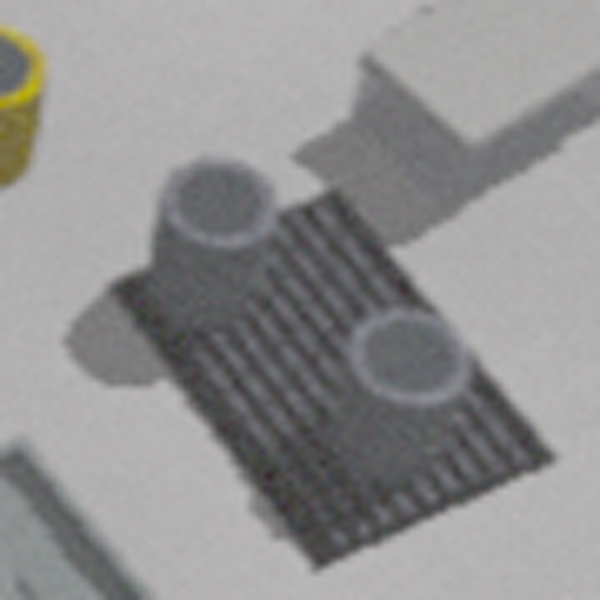

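The knock came between p11 and p12, before the roller press. The filter's foot now sits at the very corner edge of the mat, overhanging by about 2 mm. I will put it back, then press the roller again so that the press comes last with everything in place.

Call:
drive_tool([
  [[0.025,0,-0.003],[0,0,0],-1],
  [[0.06,0,-0.007],[0,0,0],-1],
  [[0.1,0,-0.012],[0,0,0],-1],
  [[0.14,0,-0.017],[0,0,0],-1],
  [[0.18,0,-0.022],[0,0,0],-1],
  [[0.22,0,-0.027],[0,0,0],-1],
  [[0.26,0,-0.032],[0,0,0],-1],
  [[0.3,0,-0.036],[0,0,0],-1],
  [[0.34,0,-0.041],[0,0,0],-1],
  [[0.38,0,-0.046],[0,0,0],-1],
  [[0.42,0,-0.051],[0,0,0],-1],
  [[0.46,0,-0.056],[0,0,0],-1],
  [[0.5,0.01,-0.061],[0,0,0],-1],
  [[0.54,0.03,-0.066],[0,0,0],-1],
  [[0.58,0.045,-0.071],[0,0,0],-1],
  [[0.62,0.06,-0.076],[0,0,0],-1],
  [[0.65,0.07,-0.08],[0,0,0],-1],
  [[0.663,0.08,-0.081],[0,0,0],-1],
  [[0.663,0.08,-0.081],[0,0,0],-1],
  [[0.663,0.08,-0.081],[0,0,0],-1],
])

```text
t: 40.8
tool_pos: [507.0, 336.0, 186.6]
tool_rot: [-1.211, -1.209, 1.212]
ft_force: [-0.1, -0.6, 0.1]
width: 85.5
```

```bash
python3 -c "
from h import *
to((508,337,150),(508,337,53))"
```

```text
t 40.8 p [507.  336.  186.6] x [-0.001  1.    -0.003] y [ 0.    -0.003 -1.   ] z [-1.    -0.001 -0.   ] F [-0.1 -0.6  0.1] w 85.5 q [-0.7   0.46  0.04  1.7  -0.02  0.98  0.92]
turn [ 0.    0.06 -0.16]
(508, 337, 150) -> [ 1.1 36.6 -1. ]
(508, 337, 53) -> [  1.4 133.6  -1. ]
```

Call:
drive_tool([
  [[0.001,0.025,-0.001],[0,0,0],-1],
  [[0.001,0.055,-0.001],[0,0,0],-1],
  [[0.001,0.085,-0.001],[0,0,0],-1],
  [[0.001,0.11,-0.001],[0,0,0],-1],
  [[0.001,0.125,-0.001],[0,0,0],-1],
  [[0.001,0.133,-0.001],[0,0,0],-1],
  [[0.001,0.134,-0.001],[0,0,0],-1],
  [[0.001,0.134,-0.001],[0,0,0],-1],
  [[0.001,0.134,-0.001],[0,0,0],0],
  [[0.001,0.134,-0.001],[0,0,0],1],
  [[0.001,0.134,-0.001],[0,0,0],1],
  [[0.001,0.134,-0.001],[0,0,0],1],
  [[0.001,0.134,-0.001],[0,0,0],1],
  [[0.001,0.134,-0.001],[0,0,0],1],
  [[0.001,0.134,-0.001],[0,0,0],1],
])

```text
t: 42.3
tool_pos: [508.6, 337.1, 53.9]
tool_rot: [-1.211, -1.21, 1.21]
ft_force: [-0.6, -1.1, 5.9]
width: 63.4
```

```bash
python3 -c "
from h import *
to((537,367,80),(537,367,54))"
```

```text
t 42.3 p [508.6 337.1  53.9] x [-0.001  1.    -0.002] y [ 0.002 -0.002 -1.   ] z [-1.    -0.001 -0.002] F [-0.6 -1.1  5.9] w 63.4 q [-0.7   0.63  0.03  1.8  -0.02  0.71  0.92]
turn [ 0.09  0.07 -0.09]
(537, 367, 80) -> [ 29.8 -26.1 -28.5]
(537, 367, 54) -> [ 29.9  -0.1 -28.5]
```

Call:
drive_tool([
  [[0,-0.01,0],[0,0,0],1],
  [[0,-0.022,0],[0,0,0],1],
  [[0.005,-0.026,-0.005],[0,0,0],1],
  [[0.015,-0.026,-0.014],[0,0,0],1],
  [[0.025,-0.026,-0.024],[0,0,0],1],
  [[0.03,-0.026,-0.0285],[0,0,0],1],
  [[0.03,-0.02,-0.0285],[0,0,0],1],
  [[0.03,-0.012,-0.0285],[0,0,0],1],
  [[0.03,-0.005,-0.0285],[0,0,0],1],
  [[0.03,-0.001,-0.0285],[0,0,0],1],
  [[0.03,0,-0.0285],[0,0,0],1],
  [[0.03,0,-0.0285],[0,0,0],1],
])

```text
t: 43.5
tool_pos: [536.5, 366.4, 54.0]
tool_rot: [-1.211, -1.209, 1.211]
ft_force: [-2.5, -2.9, 4.2]
width: 63.0
```

Seated, with 4 N of support. I release, rise and return towards the switch.

Call:
drive_tool([
  [[0,0,0],[0,0,0],0],
  [[0,0,0],[0,0,0],-0.5],
  [[0,0,0],[0,0,0],-1],
  [[0,0,0],[0,0,0],-1],
  [[0,0,0],[0,0,0],-1],
  [[0,0,0],[0,0,0],-1],
  [[0,-0.01,0],[0,0,0],-1],
  [[0,-0.03,0],[0,0,0],-1],
  [[0,-0.065,0],[0,0,0],-1],
  [[0,-0.1,0],[0,0,0],-1],
  [[0,-0.14,0],[0,0,0],-1],
  [[-0.02,-0.175,0.01],[0,0,0],-1],
  [[-0.05,-0.2,0.03],[0,0,0],1],
  [[-0.09,-0.21,0.045],[0,0,0],1],
  [[-0.13,-0.21,0.06],[0,0,0],1],
  [[-0.17,-0.21,0.06],[0,0,0],1],
  [[-0.21,-0.21,0.06],[0,0,0],1],
  [[-0.24,-0.21,0.06],[0,0,0],1],
  [[-0.25,-0.21,0.06],[0,0,0],1],
  [[-0.25,-0.21,0.06],[0,0,0],1],
])

```text
t: 45.5
tool_pos: [476.8, 115.5, 265.4]
tool_rot: [-1.213, -1.208, 1.209]
ft_force: [-0.5, 0.8, 0.3]
width: -0.6
```

```bash
python3 -c "
from h import *
o=shot('p15');objs(o)
for n in o:
  for zl,zh in ((76,94),(118,126),(126,170)): print(zl,[(b[0],b[1],b[2]) for b in blobs(o[n][2],zl,zh,(480,640,-460,-280),4)])
to((546,-326,240),(546,-326,162))
"
```

```text
scene
   h75  [317.9, 150.2] 178 [352.9, 289.5, 76.8] [349.9, 290.9, 33.5]
   h75  [284.8, 165.0] 210 [345.5, 141.8, 76.4] [341.6, 141.0, 35.8]
   h75  [362.4, 172.5] 231 [534.3, 362.8, 82.0] [531.7, 365.5, 35.0]
   h75  [308.2, 182.7] 220 [463.4, 167.2, 75.9] [461.7, 170.9, 35.8]
   h75  [380.2, 194.1] 254 [646.3, 352.4, 82.0] [643.0, 355.7, 35.4]
   h75  [241.9, 204.9] 247 [419.1, -84.9, 76.3] [414.6, -86.2, 36.4]
   h75  [312.4, 226.7] 231 [625.7, 72.5, 73.9] [623.0, 73.0, 31.8]
   h75  [277.3, 245.8] 253 [623.5, -67.7, 73.9] [622.5, -67.5, 32.0]
top
   h75  [185.4, 199.5] 249 [647.0, 356.6, 80.8] [648.8, 356.1, 33.1]
   h75  [261.0, 204.1] 199 [626.9, 73.6, 73.8] [626.6, 74.2, 31.4]
   h75  [298.3, 204.0] 200 [624.7, -65.3, 73.9] [625.2, -66.2, 31.5]
   h75  [182.5, 229.4] 253 [536.6, 365.4, 81.2] [536.5, 365.0, 33.2]
   h75  [304.7, 258.7] 250 [420.4, -84.8, 75.7] [421.5, -84.5, 32.7]
   h75  [201.7, 279.4] 248 [353.3, 291.3, 75.2] [352.0, 291.8, 33.1]
76 [([175.1, 280.9], 356, [561.9, -404.5, 83.6]), ([202.6, 274.6], 132, [593.8, -325.0, 86.5])]
118 [([194.0, 259.2], 25, [549.0, -325.6, 121.8])]
126 []
76 [([390.4, 218.5], 271, [561.2, -404.1, 83.5]), ([367.1, 211.0], 86, [595.5, -317.5, 85.6])]
118 [([371.8, 221.3], 20, [549.5, -326.7, 123.5])]
126 []
t 45.6 p [476.6 118.1 265. ] x [-0.002  1.    -0.002] y [ 0.001 -0.002 -1.   ] z [-1.    -0.002 -0.001] F [-1.1  0.2 -0.4] w -0.0 q [-0.45  0.2   0.12  1.88 -0.02  1.06  1.25]
turn [ 0.06  0.11 -0.09]
(546, -326, 240) -> [-444.2   25.8  -68.5]
(546, -326, 162) -> [-444.1  103.8  -68.5]
```

View pics/scene_p15.png

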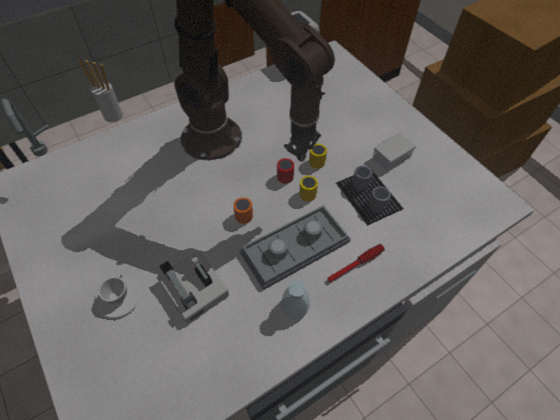

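Filter 0 is back well inside the mat, and pots, lever and decoys are as they were. Now the roller press again, to keep the order.

Call:
drive_tool([
  [[-0.025,0,-0.004],[0,0,0],1],
  [[-0.06,0,-0.01],[0,0,0],1],
  [[-0.1,0,-0.016],[0,0,0],1],
  [[-0.14,0,-0.022],[0,0,0],1],
  [[-0.18,0,-0.028],[0,0,0],1],
  [[-0.22,0,-0.034],[0,0,0],1],
  [[-0.26,0,-0.04],[0,0,0],1],
  [[-0.3,0,-0.046],[0,0,0],1],
  [[-0.34,0,-0.052],[0,0,0],1],
  [[-0.38,0,-0.058],[0,0,0],1],
  [[-0.415,0.01,-0.064],[0,0,0],1],
  [[-0.437,0.03,-0.068],[0,0,0],1],
  [[-0.444,0.05,-0.0685],[0,0,0],1],
  [[-0.444,0.07,-0.0685],[0,0,0],1],
  [[-0.444,0.085,-0.0685],[0,0,0],1],
  [[-0.444,0.09,-0.0685],[0,0,0],1],
  [[-0.444,0.09,-0.0685],[0,0,0],1],
  [[-0.444,0.09,-0.0685],[0,0,0],1],
])

```text
t: 47.4
tool_pos: [547.0, -325.4, 176.4]
tool_rot: [-1.211, -1.212, 1.212]
ft_force: [-0.3, -0.2, 0.5]
width: 0.1
```

```bash
python3 -c "
from h import *
to((546,-326,150),(546,-326,144))
o=shot('p16');objs({'scene':o['scene']})"
```

```text
t 47.4 p [ 547.  -325.4  176.4] x [-0.003  1.    -0.002] y [ 0.002 -0.002 -1.   ] z [-1.    -0.003 -0.002] F [-0.3 -0.2  0.5] w 0.1 q [ 0.24  0.53  0.32  1.65 -0.19  0.99  2.19]
turn [ 0.12  0.17 -0.1 ]
(546, -326, 150) -> [-0.6 26.4  1.1]
(546, -326, 144) -> [-0.6 32.4  1.1]
scene
   h75  [317.5, 150.2] 187 [350.3, 288.6, 76.1] [348.6, 290.0, 36.1]
   h75  [284.8, 164.9] 206 [344.7, 141.6, 76.4] [344.2, 142.7, 34.9]
   h75  [362.5, 172.6] 235 [534.3, 361.5, 81.9] [532.1, 365.6, 34.8]
   h75  [308.2, 182.7] 219 [462.6, 167.7, 76.2] [460.0, 168.8, 36.3]
   h75  [380.2, 194.1] 255 [646.9, 352.4, 82.0] [640.9, 356.3, 37.7]
   h75  [241.8, 204.8] 245 [419.8, -85.5, 76.3] [416.6, -84.0, 35.1]
   h75  [312.3, 226.7] 233 [625.0, 72.0, 74.0] [623.4, 72.5, 31.9]
   h75  [277.3, 245.8] 253 [623.5, -68.8, 73.8] [621.8, -67.5, 31.8]
```

Call:
drive_tool([
  [[-0.0005,0.012,0.001],[0,0,0],1],
  [[-0.0005,0.024,0.001],[0,0,0],1],
  [[-0.0005,0.03,0.001],[0,0,0],1],
  [[-0.0005,0.032,0.001],[0,0,0],1],
  [[-0.0005,0.032,0.001],[0,0,0],1],
  [[-0.0005,0.032,0.001],[0,0,0],1],
])

```text
t: 48.1
tool_pos: [546.0, -326.5, 144.9]
tool_rot: [-1.212, -1.212, 1.211]
ft_force: [-0.2, -0.2, -0.0]
width: 0.1
```

Call:
drive_tool([
  [[0,0.003,0],[0,0,0],1],
  [[0,0.006,0],[0,0,0],1],
  [[0,0.009,0],[0,0,0],1],
  [[0,0.01,0],[0,0,0],1],
  [[0,0.01,0],[0,0,0],1],
])

```text
t: 48.6
tool_pos: [545.6, -326.9, 134.8]
tool_rot: [-1.212, -1.211, 1.211]
ft_force: [-3.3, -1.6, 4.2]
width: 0.2
```

To 128 as before (6.8 mm more), then hold.

Call:
drive_tool([
  [[0,0.002,0],[0,0,0],1],
  [[0,0.004,0],[0,0,0],1],
  [[0,0.006,0],[0,0,0],1],
  [[0,0.0068,0],[0,0,0],1],
  [[0,0.0068,0],[0,0,0],1],
  [[0,0.0068,0],[0,0,0],1],
])

```text
t: 49.2
tool_pos: [545.6, -326.9, 128.1]
tool_rot: [-1.212, -1.211, 1.211]
ft_force: [-2.9, -0.3, 3.6]
width: 0.2
```

Call:
drive_tool([
  [[0,0,0],[0,0,0],1],
  [[0,0,0],[0,0,0],1],
  [[0,0,0],[0,0,0],1],
  [[0,0,0],[0,0,0],1],
  [[0,0,0],[0,0,0],1],
  [[0,0,0],[0,0,0],1],
  [[0,0,0],[0,0,0],1],
  [[0,0,0],[0,0,0],1],
  [[0,0,0],[0,0,0],1],
  [[0,0,0],[0,0,0],1],
  [[0,0,0],[0,0,0],1],
  [[0,0,0],[0,0,0],1],
])

```text
t: 50.4
tool_pos: [545.7, -326.9, 128.1]
tool_rot: [-1.212, -1.211, 1.211]
ft_force: [-1.7, -0.4, 3.6]
width: 0.3
```

Call:
drive_tool([
  [[0,-0.003,0],[0,0,0],1],
  [[0,-0.009,0],[0,0,0],1],
  [[0,-0.018,0],[0,0,0],1],
  [[0,-0.035,0],[0,0,0],1],
  [[0,-0.065,0],[0,0,0],1],
  [[0,-0.1,0.01],[0,0,0],1],
  [[0,-0.13,0.04],[0,0,0],1],
  [[0,-0.14,0.08],[0,0,0],1],
  [[0,-0.14,0.11],[0,0,0],1],
  [[0,-0.14,0.12],[0,0,0],1],
  [[0,-0.14,0.12],[0,0,0],1],
  [[0,-0.14,0.12],[0,0,0],1],
])

```text
t: 51.6
tool_pos: [426.4, -326.5, 268.0]
tool_rot: [-1.212, -1.212, 1.212]
ft_force: [0.5, -0.2, -0.7]
width: 0.1
```

```bash
python3 -c "
from h import *
o=shot('p17');objs(o)
for n in o:
  for zl,zh in ((76,94),(106,112),(118,126),(126,170)): print(zl,[(b[0],b[1],b[2]) for b in blobs(o[n][2],zl,zh,(480,640,-460,-280),4)])
stt()
"
```

```text
scene
   h75  [317.6, 150.2] 190 [352.3, 289.1, 76.8] [348.4, 289.6, 35.0]
   h75  [284.8, 164.9] 205 [345.5, 142.2, 76.6] [345.1, 145.4, 36.5]
   h75  [362.4, 172.7] 235 [535.3, 361.2, 82.6] [531.8, 364.5, 35.3]
   h75  [308.1, 182.7] 222 [462.5, 167.6, 76.5] [459.0, 169.7, 36.9]
   h75  [380.3, 194.0] 250 [646.1, 354.2, 81.8] [644.6, 356.9, 34.9]
   h75  [241.9, 204.8] 243 [419.8, -85.2, 76.4] [416.0, -85.4, 34.6]
   h75  [312.4, 226.7] 235 [625.2, 71.8, 73.9] [624.0, 73.2, 32.5]
   h75  [277.3, 245.7] 252 [623.5, -68.4, 73.7] [622.7, -66.9, 32.3]
top
   h75  [185.4, 199.5] 248 [647.5, 356.1, 81.0] [648.3, 356.2, 33.1]
   h75  [261.0, 204.0] 206 [627.2, 73.6, 73.3] [627.3, 74.2, 31.7]
   h75  [298.5, 204.0] 204 [625.1, -66.7, 73.2] [624.9, -67.3, 31.4]
   h75  [182.5, 229.4] 255 [536.5, 364.7, 81.0] [534.7, 365.6, 34.1]
   h75  [235.4, 247.8] 246 [464.4, 170.4, 75.6] [464.7, 169.3, 32.8]
   h75  [304.6, 258.6] 254 [420.4, -84.8, 75.1] [421.2, -84.4, 32.8]
   h75  [201.8, 279.3] 255 [353.5, 291.2, 75.1] [353.2, 292.0, 33.0]
   h75  [242.5, 280.1] 258 [347.6, 143.5, 75.0] [347.4, 143.4, 32.8]
76 [([175.2, 281.0], 355, [561.9, -404.3, 83.7]), ([202.6, 274.6], 127, [594.7, -325.6, 86.2])]
106 [([197.1, 264.5], 13, [562.7, -324.3, 107.8])]
118 [([193.9, 259.2], 18, [548.8, -324.9, 122.3])]
126 [([192.2, 259.0], 4, [547.6, -330.3, 126.7])]
76 [([390.0, 216.5], 248, [569.0, -403.0, 83.3]), ([367.1, 211.0], 88, [596.4, -317.1, 86.1])]
106 []
118 [([371.6, 221.1], 16, [549.9, -325.0, 120.7])]
126 []
t 51.7 p [ 426.7 -326.4  267.6] x [-0.003  1.    -0.002] y [ 0.002 -0.002 -1.   ] z [-1.    -0.003 -0.002] F [ 0.3 -0.4 -0.8] w 0.2 q [ 0.27  0.28  0.36  1.79 -0.11  1.09  2.24]
```

View pics/scene_p17.png

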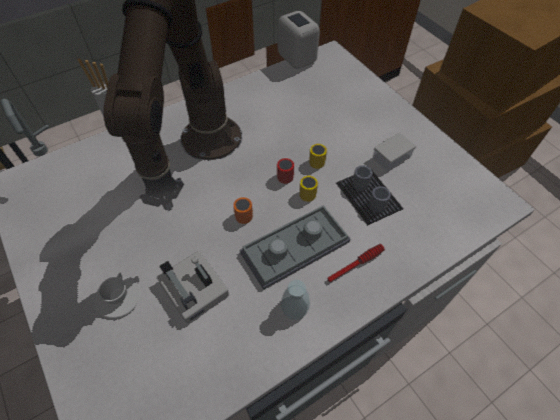

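The final picture shows both filters on the mat at (363,173) and (381,194), and both pots in the tray at (313,227) and (277,246). The valve lever is down and the roller is back up. The arm touches nothing, so I hand the job in.

```bash
python3 -c "
from workcell import *
print(finish_job())"
```

```text
the job is handed in; nothing more can be done
None
```

The job is done and handed in at about 52 s of the 208 s allowed. No verdict came back, so what follows rests on my own checks. I pressed the roller twice; the reason is below.

**Final positions (camera):**
- **Filters:** both stand upright on the mat at about (647,356) and (536,365), tops at 81 mm.
- **Pots:** only two were in the scene. Both are mouth down in the tray at about (627,74) and (625,-67), tops at about 73.5 mm.
- **Valve lever:** level and held by its detent, at about 84 mm after release.
- **Hood switch:** pressed about 14 mm. The force rose to about 4.5 N and eased to about 3.5 N, as expected past the click (11 mm) and short of overtravel (19 mm). Held for more than a second; the roller then sprang back to about 122 mm.
- **Left alone:** I moved nothing near the carafe, teacup, box, brush or coloured look-alikes. The look-alikes measured unmoved; the other four I checked only by eye in the pictures.

**What went wrong:** one filter on the mat was knocked about 4 cm before the first roller press. I noticed only afterwards, with its foot about 2 mm over the mat's edge. I put it back and pressed the roller again, the same way, so that the last press came with everything in place.

**Small disagreements:** the two cameras differed by up to about 5 mm in x. Two grasps (filter 0 and pot B) ended 4–6 mm off in y, with no effect on the result.

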